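# Stack two planed boards on spacer sticks to dry flat under a weight

## Task

Stack the two loose pine boards to dry flat on the plywood drying board: lay the long board centred and lengthwise across the two bearers, then a spacer stick crosswise on it straight above each bearer, then the short board centred and lengthwise on the sticks, and last stand the weight, knob up, on the middle of the short board. Leave the tape roll and the sanding block where they lie.

Things in the scene. Friction and masses are not known exactly. Their poses are not given: they have to be found in the camera images.
- base: flat plywood drying board fixed to the table, 240 x 100 x 12 mm (x, y, z), lying flat with two bearer strips across it; origin at the centre of its underside (table height), x along its length, z up. The stack is built on it
- bearer_a: wooden bearer strip fixed across the drying board, 20 x 90 x 16 mm; origin at the centre of its underside (12 mm above the table, top 28 mm above the table); y along its length, axes parallel to the drying board's. It lies on the -x half of the drying board, 48 to 66 mm from its centre (differs from start to start)
- bearer_b: the same bearer strip on the +x half of the drying board, 48 to 66 mm from its centre
- long_board: loose planed pine board, 220 x 50 x 14 mm, lying flat, 0.09 kg; origin at the centre of its underside, x along its length, z up
- short_board: loose planed pine board, 170 x 50 x 14 mm, lying flat, 0.07 kg; origin at the centre of its underside, x along its length, z up
- stick_1: loose spacer stick, square wooden strip 80 x 14 x 14 mm, lying flat on the table, 14 g; origin at the centre of its underside, x along its length, z up
- stick_2: second spacer stick, identical to the first and interchangeable with it
- weight: round dark steel weight, 0.5 to 0.7 kg, 50 mm diameter and 35 mm high, with a neck of 18 mm diameter and above it a round grip knob of 28 mm diameter between 50 and 72 mm above its underside; origin at the centre of its underside, z up; grip the knob at 60 mm height
- tape_roll: black tape roll lying flat, 54 mm diameter, 18 mm high; origin at the centre of its underside; stays where it is
- sanding_block: cork sanding block, 86 x 46 x 30 mm, lying flat; origin at the centre of its underside, x along its length; stays where it is
Not all that is in view belongs to the job. What is shaped like the weight but green is not meant. What is shaped like the short_board but turquoise is not meant.

How it is judged (in metres and radians):
On the way, in this order (a step that is already met when the one before it is completed fails the run):
1. the long board lies on both bearers, centred and lined up, and is let go (x of long_board in the frame of base between -0.015 and 0.015 m and y of long_board in the frame of base between -0.012 and 0.012 m and z of long_board in the frame of base between 0.024 and 0.032 m and angle between the x axis of long_board and the x axis of base, either way round below 0.12 rad and angle between long_board's own z axis and vertical below 0.05 rad and linear speed of long_board below 0.01 m/s and contact force between the fingers and long_board below 0.1 N), for 0.2 s.
2. a spacer stick lies across the long board above each bearer, both let go (x of long_board in the frame of base between -0.015 and 0.015 m and y of long_board in the frame of base between -0.012 and 0.012 m and z of long_board in the frame of base between 0.024 and 0.032 m and angle between the x axis of long_board and the x axis of base, either way round below 0.12 rad and angle between long_board's own z axis and vertical below 0.05 rad and (((horizontal distance between stick_1 and bearer_a below 0.012 m and angle between the x axis of stick_1 and the y axis of bearer_a, either way round below 0.15 rad) and (horizontal distance between stick_2 and bearer_b below 0.012 m and angle between the x axis of stick_2 and the y axis of bearer_b, either way round below 0.15 rad)) or ((horizontal distance between stick_1 and bearer_b below 0.012 m and angle between the x axis of stick_1 and the y axis of bearer_b, either way round below 0.15 rad) and (horizontal distance between stick_2 and bearer_a below 0.012 m and angle between the x axis of stick_2 and the y axis of bearer_a, either way round below 0.15 rad))) and z of stick_1 in the frame of base between 0.038 and 0.046 m and z of stick_2 in the frame of base between 0.038 and 0.046 m and linear speed of each of stick_1, stick_2 below 0.01 m/s and contact force between the fingers and stick_1 below 0.1 N and contact force between the fingers and stick_2 below 0.1 N), for 0.2 s.
3. the short board lies on both sticks, centred and lined up, and is let go (x of long_board in the frame of base between -0.015 and 0.015 m and y of long_board in the frame of base between -0.012 and 0.012 m and z of long_board in the frame of base between 0.024 and 0.032 m and angle between the x axis of each of long_board, short_board and the x axis of base, either way round below 0.12 rad and angle between each of long_board, short_board's own z axis and vertical below 0.05 rad and (((horizontal distance between stick_1 and bearer_a below 0.012 m and angle between the x axis of stick_1 and the y axis of bearer_a, either way round below 0.15 rad) and (horizontal distance between stick_2 and bearer_b below 0.012 m and angle between the x axis of stick_2 and the y axis of bearer_b, either way round below 0.15 rad)) or ((horizontal distance between stick_1 and bearer_b below 0.012 m and angle between the x axis of stick_1 and the y axis of bearer_b, either way round below 0.15 rad) and (horizontal distance between stick_2 and bearer_a below 0.012 m and angle between the x axis of stick_2 and the y axis of bearer_a, either way round below 0.15 rad))) and z of stick_1 in the frame of base between 0.038 and 0.046 m and z of stick_2 in the frame of base between 0.038 and 0.046 m and x of short_board in the frame of base between -0.015 and 0.015 m and y of short_board in the frame of base between -0.012 and 0.012 m and z of short_board in the frame of base between 0.052 and 0.06 m and linear speed of short_board below 0.01 m/s and contact force between the fingers and short_board below 0.1 N), for 0.2 s.
At the end, for the whole second after the job is handed in: Stack complete and released, at rest, weight upright on top: boards centred over the drying board within 15 mm along, 12 mm across and 0.12 rad; stick centres within 12 mm and 0.15 rad of their bearers; weight within 12 mm of the short board's centre; heights within 4 mm, all level (x of long_board in the frame of base between -0.015 and 0.015 m and y of long_board in the frame of base between -0.012 and 0.012 m and z of long_board in the frame of base between 0.024 and 0.032 m and angle between the x axis of each of long_board, short_board and the x axis of base, either way round below 0.12 rad and angle between each of long_board, short_board's own z axis and vertical below 0.05 rad and (((horizontal distance between stick_1 and bearer_a below 0.012 m and angle between the x axis of stick_1 and the y axis of bearer_a, either way round below 0.15 rad) and (horizontal distance between stick_2 and bearer_b below 0.012 m and angle between the x axis of stick_2 and the y axis of bearer_b, either way round below 0.15 rad)) or ((horizontal distance between stick_1 and bearer_b below 0.012 m and angle between the x axis of stick_1 and the y axis of bearer_b, either way round below 0.15 rad) and (horizontal distance between stick_2 and bearer_a below 0.012 m and angle between the x axis of stick_2 and the y axis of bearer_a, either way round below 0.15 rad))) and z of stick_1 in the frame of base between 0.038 and 0.046 m and z of stick_2 in the frame of base between 0.038 and 0.046 m and x of short_board in the frame of base between -0.015 and 0.015 m and y of short_board in the frame of base between -0.012 and 0.012 m and z of short_board in the frame of base between 0.052 and 0.06 m and horizontal distance between weight and short_board below 0.012 m and z of weight in the frame of base between 0.066 and 0.074 m and angle between weight's own z axis and vertical below 0.06 rad and linear speed of each of long_board, stick_1, stick_2, short_board, weight below 0.01 m/s); the robot touches nothing.
It fails at once if the tape roll is shifted by more than 20 mm (distance of tape_roll from where it was at the start of the episode above 0.02 m).
It fails at once if the sanding block is shifted by more than 20 mm (distance of sanding_block from where it was at the start of the episode above 0.02 m).
It also fails if it takes over 128 s, if anything falls off the work surface, if the arm or the gripper's body presses on something with over 40 N, if the wrist force passes 120 N, or if a joint passes its speed limit or range.

## Robot

A 6-joint arm with a two-finger parallel gripper is mounted at the origin on the work surface. World frame = base frame: x ahead of the robot, y to its left, z up, the work surface at z = 0. Lengths are in mm, angles in rad, forces in N, time in s.
With the tool pointing down it reaches from about 350 to 775 mm from the base axis. Payload 7.3 kg.
Tool frame: the origin (TCP) lies between the finger pads; the fingertips stand 22 mm ahead of it and the grasp point (between the pads) lies 3 mm ahead of it; z points along the fingers, x is the direction in which the jaws open and shut, and the axes are right-handed (so a half turn about z gives the same grasp; the last joint's range is limited). The gripper opens to 92 mm and grips with 3 to 60 N. Pads are 19 mm wide; open, the fingers measure 130 mm over their backs; the gripper's body (75 mm by 190 mm) begins 47 mm behind the grasp point.
Start: joints at [-1.306, 0.342, 1.524, -0, 1.275, -0.146], TCP at [209.679, -481.332, 221.941] pointing down, gripper open.
Joint ranges: [-2.53, 2.53], [-0.77, 2.02], [0.04, 2.7], [-1, 4.14], [0.28, 2.66], [-3.11, 3.11]. Speed limits (rad/s): [2.57, 2.57, 3.14, 3.14, 3.14, 3.14].

## Interface

Orientations are given as [roll, pitch, yaw] about the fixed x, y, z axes, in that order (R = Rz(yaw) Ry(pitch) Rx(roll)).
In Python, from plant import * gives the robot as it stands. The module is installed in compiled form; this text tells all that it offers.
- The arm moves only by the shell command python3 -m handwheel 'ROWS' [OPENING]. ROWS is a JSON object of lists of equal length, an entry for each row: "translation": the shift along the world's x, y, z in units of 15 cm (1.0 is 15 cm), a list of three; "twist": the turn about the world's z in units of 90 degrees (1.0 is 90 degrees). In form: {"translation": [[tx, ty, tz], ...], "twist": [twist, ...]}. A call has exactly 8 rows; each row shifts and turns the pose as measured when the row begins; what a row does not reach is not made up. A row lasts 1/8 s, in which the tool goes at most 62.5 mm and 10.7 degrees, less where a joint would pass 70% of its speed; a pose out of reach is approached as far as the arm can. A call with a number of a shift or a turn outside -1 to 1 is refused whole. A call with a gripper value outside its range is refused whole. OPENING is the closure in counts, from 0 (fully open) to 255 (shut), set as the call begins (- or left out, the last holds). The fingers move at their own pace and stop on an object; the grip force is fixed at half the most. Time passes only in rows, so rows that do not move let the fingers close, or fill a call up. It gives the time, the measured TCP pose, the force and the opening at its end, in the units of the state.
- get_obs(): the state, without advancing time (a new reading comes with each control period).
- capture(name): name is "scene" or "top" or "wrist"; returns a dict with "img" (384x512x3 uint8, red, green, blue), "vertical_fov" (degrees; the focal length in pixels is half the picture's height over the tangent of half this angle, whatever the lens; pixels are square), "cx", "cy" (the principal point, pixels), "world_from_camera" (4x4, takes a point from camera to world coordinates). Camera axes: x right, y up, looking along -z (the intrinsics and any distortion apply to the point x, -y, -z); pixel columns grow to the right and rows downward; lengths in mm; the calibration is good to about 2 mm. A picture is of the moment at which its call begins. There is no depth.
- close_job(): hands the job in, once; it reports no verdict.
Trained networks look in the newest picture that a camera, given by its name, has taken for a name from the list of things; names that differ only in an ending like _2 or _b are one class to them, and where a whole thing is asked for, a point or a joint stands for the part that bears it (a point fixed in the world has none). Each returns a list of dicts, best first, with "score" (0 to 1); they miss things now and then, are a little off and sometimes report something else, mostly with a low value. They report only what shows in the picture. A call takes as long as a camera call. They do not tell look-alikes from the thing itself.
- search_frame(camera, label): "position" ([x, y, z] in mm, in the coordinates of the camera as it stood for that picture, good to about 4 mm: the middle of the surface that is visible of it).
- spot_point(camera, label): "position" ([x, y, z] in mm, in the coordinates of the camera as it stood for that picture, good to about 4 mm: a listed point, or the origin of a listed thing).
The state is a dict: "time": time; "joint_positions": joint angles; "dq": joint speeds; "tau": joint torques, N m; "tool_pos": TCP position; "tcp_rot": TCP orientation; "contact_force": force on the tool from outside, world axes, zero at the start; "moment": the same for the moment, N m; "grip_width": finger opening in mm.
Only numpy, scipy, OpenCV 4.12 (cv2) and the standard library are available. Lean on these libraries where they do the work, as an engineer would, in place of code of your own. Each camera call takes 0.05 s, during which the arm holds its last target.

## Working session

There is one attempt and no reset: what is moved stays moved. The work goes in short steps, Python scripts to look and compute and a shell command to move; the robot and the scene stay as the last step left them, time stands still between calls to the robot, and variables do not carry over. Pictures are saved under pics/ and viewed, and the job is handed in when it is done.

```bash
mkdir -p pics; cat > h.py <<'E'
from plant import *
import numpy as np, cv2
def snap(cam,name):
    c=capture(cam); cv2.imwrite(f'pics/{name}.png',c['img'][:,:,::-1]); return c
def find(cam,c,label,fn=None):
    T=np.array(c['world_from_camera']); out=[]
    for d in (fn or spot_point)(cam,label):
        p=T@np.r_[d['position'],1]; out.append((round(d['score'],2),p[:3].round(0).tolist()))
    return out
def ray(c,u,v,z):
    f=c['img'].shape[0]/2/np.tan(np.radians(c['vertical_fov'])/2)
    T=np.array(c['world_from_camera']); d=T[:3,:3]@np.array([(u-c['cx'])/f,-(v-c['cy'])/f,-1]); o=T[:3,3]
    return o+d*(z-o[2])/d[2]
E
python3 - <<'E'
from h import *
for k in('scene','top'):
    c=snap(k,k+'0'); print(k,c['vertical_fov'],c['cx'],c['cy'],np.array(c['world_from_camera']).round(2).tolist())
    for l in ('base','bearer_a','long_board','short_board','stick_1','weight','tape_roll','sanding_block'): print(l,find(k,c,l))
o=get_obs();print({k:np.round(v,3).tolist() for k,v in o.items()})
E
```

```text
scene 42.719846653114374 250.51687126572963 185.9572110191371 [[0.09, -0.63, 0.77, 1392.83], [1.0, 0.06, -0.07, -83.09], [0.0, 0.78, 0.63, 775.59], [0.0, 0.0, 0.0, 1.0]]
base [(0.97, [551.0, 14.0, 3.0])]
bearer_a [(0.94, [487.0, 8.0, 12.0]), (0.57, [614.0, 18.0, 10.0])]
long_board [(0.95, [498.0, 308.0, 1.0])]
short_board [(0.81, [280.0, -238.0, -4.0]), (0.72, [505.0, -313.0, 3.0])]
stick_1 [(0.64, [633.0, 162.0, -3.0]), (0.53, [484.0, -163.0, 1.0])]
weight [(0.76, [722.0, -230.0, 2.0]), (0.61, [638.0, -160.0, 1.0])]
tape_roll [(0.56, [475.0, 154.0, -1.0])]
sanding_block [(0.72, [504.0, -316.0, 5.0]), (0.67, [714.0, 280.0, 1.0])]
top 45.98899586238018 255.87387810232158 181.0653186350472 [[-0.01, 1.0, -0.08, 416.4], [-1.0, -0.01, -0.02, -8.11], [-0.02, 0.08, 1.0, 1326.31], [0.0, 0.0, 0.0, 1.0]]
base [(0.88, [554.0, 12.0, -4.0])]
bearer_a [(0.64, [488.0, 2.0, 13.0]), (0.51, [615.0, 23.0, 15.0])]
long_board [(0.82, [498.0, 306.0, -2.0]), (0.19, [554.0, 10.0, -3.0])]
short_board [(0.8, [503.0, -317.0, 0.0]), (0.57, [280.0, -237.0, 1.0])]
stick_1 [(0.66, [481.0, -164.0, 2.0]), (0.44, [630.0, 156.0, 1.0])]
weight [(0.71, [639.0, -166.0, 0.0]), (0.71, [726.0, -231.0, -3.0])]
tape_roll [(0.56, [473.0, 154.0, 0.0]), (0.43, [481.0, -164.0, 1.0])]
sanding_block [(0.94, [717.0, 282.0, 3.0])]
{'time': 0.9, 'joint_positions': [-1.306, 0.342, 1.524, 0.0, 1.275, -0.146], 'dq': [-0.001, -0.001, 0.001, 0.001, -0.001, 0.001], 'tau': [0.001, -43.111, -24.448, 0.072, 0.048, 0.0], 'tool_pos': [209.708, -481.318, 221.97], 'tcp_rot': [-3.142, -0.0, -1.16], 'contact_force': [0.2, 0.577, -0.839], 'moment': [-0.017, -0.005, 0.016], 'grip_width': 91.659}
```

View pics/top0.png

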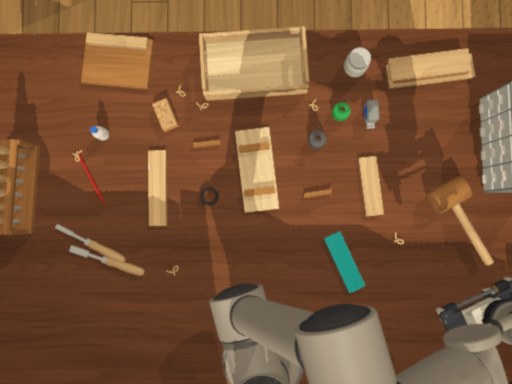

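View pics/scene0.png

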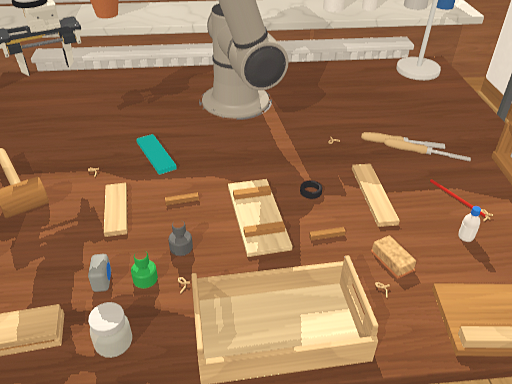

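The scene shows what I need to locate:

- **Top view:** the long pine board is at (157,187), the short pine board at (371,186) and the steel weight at (317,139). The sticks are at (206,143) and (318,192), and the base at (257,170).
- **Not part of the job:** the turquoise board at (345,262) and the green weight at (342,111) are decoys.

Next I'll measure the orientations.

```bash
cat >> h.py <<'E'
def seg(c,p,r,z,name=None):
    """grow colour region around pixel p (full-res), return rect in world"""
    img=c['img'].copy(); u,v=p
    m=np.zeros((img.shape[0]+2,img.shape[1]+2),np.uint8)
    lab=cv2.cvtColor(img,cv2.COLOR_RGB2LAB)
    cv2.floodFill(lab,m,(int(u),int(v)),0,(r,)*3,(r,)*3,4|cv2.FLOODFILL_MASK_ONLY|cv2.FLOODFILL_FIXED_RANGE|(255<<8))
    m=m[1:-1,1:-1]
    ys,xs=np.nonzero(m); W=np.array([ray(c,a,b,z)[:2] for a,b in zip(xs,ys)],np.float32)
    (cx,cy),(w,h),a=cv2.minAreaRect(W)
    if w<h: w,h,a=h,w,a-90
    return dict(n=len(xs),c=(round(cx,1),round(cy,1)),size=(round(w,1),round(h,1)),yaw=round(float(np.radians(a)),3)),m
E
python3 - <<'E'
from h import *
c=capture('top')
for n,p,r,z in (('long',(157,187),35,14),('short',(371,186),35,14),('s_l',(206,143),25,14),('s_r',(318,192),25,14),('b_b',(254,148),14,28),('b_a',(260,191),14,28),('base',(257,170),40,12),('base',(257,170),60,12),('weight',(317,138),30,60)):
    print(n,seg(c,p,r,z)[0])
a=cv2.resize(c['img'][90:240,130:400],None,fx=2.9,fy=2.9,interpolation=cv2.INTER_CUBIC); cv2.imwrite('pics/z.png',a[:,:,::-1])
E
```

```text
long {'n': 876, 'c': (502.6, 305.1), 'size': (213.6, 50.1), 'yaw': 0.01}
short {'n': 1015, 'c': (501.0, -318.0), 'size': (170.7, 50.8), 'yaw': 0.109}
s_l {'n': 148, 'c': (628.3, 159.5), 'size': (80.4, 15.8), 'yaw': -1.461}
s_r {'n': 145, 'c': (480.3, -163.8), 'size': (80.4, 15.2), 'yaw': -1.42}
b_b {'n': 143, 'c': (611.5, 32.2), 'size': (62.5, 19.9), 'yaw': -1.453}
b_a {'n': 159, 'c': (488.1, 4.0), 'size': (82.3, 21.8), 'yaw': -1.452}
base {'n': 1758, 'c': (551.5, 11.4), 'size': (240.6, 97.7), 'yaw': 0.116}
base {'n': 2472, 'c': (551.4, 12.3), 'size': (241.3, 101.1), 'yaw': 0.116}
weight {'n': 121708, 'c': (501.9, 19.6), 'size': (1472.0, 1078.5), 'yaw': -1.569}
```

View pics/z.png

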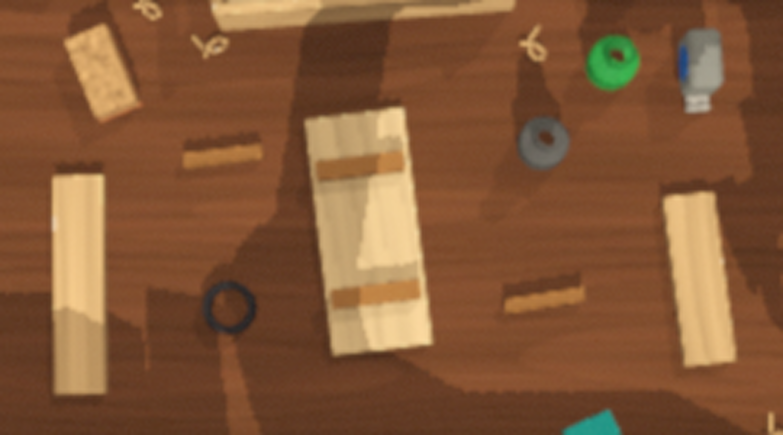

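```bash
python3 -m handwheel '{"translation":[[0.32,0.25,0.2],[0.32,0.25,0.2],[0.32,0.25,0.1],[0.32,0.25,0],[0.24,0.34,0],[0.2,0.36,0],[0.2,0.36,0],[0.1,0.4,0]],"twist":[-0.04,-0.04,-0.04,-0.04,-0.04,-0.04,-0.02,0]}' 0
python3 - <<'E'
from h import *
c=snap('wrist','w0'); print(np.array(c['world_from_camera']).round(2).tolist(),c['vertical_fov'],c['cx'],c['cy'])
E
```

```text
time: 1.95
tool_pos: [509.8, -114.4, 294.5]
tcp_rot: [-3.138, -0.001, -1.592]
contact_force: [0.5, 0.0, -0.5]
grip_width: 91.9
[[-0.02, 0.95, 0.3, 594.14], [-1.0, -0.02, -0.01, -117.15], [0.0, -0.3, 0.95, 457.05], [0.0, 0.0, 0.0, 1.0]] 61.701622803030055 254.5983293657542 183.8701792644478
```

View pics/w0.png

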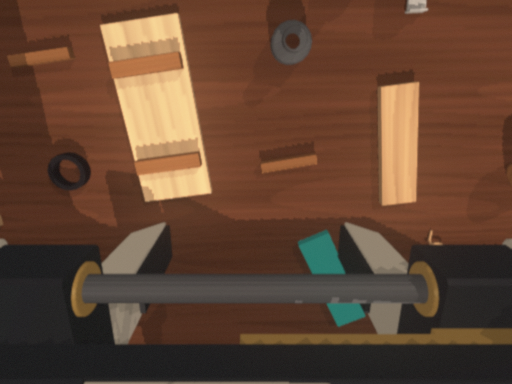

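The wrist view shows the base at (155,110), bearers at (147,65) and (168,163), a stick at (289,162), the weight at (291,42), the short board at (399,143) and the other stick at (39,57).

```bash
python3 - <<'E'
from h import *
c=capture('wrist')
for n,p,r,z in (('short',(399,143),50,14),('s_r',(289,162),30,14),('s_l',(39,57),30,14),('b_b',(147,65),22,28),('b_b',(147,65),30,28),('b_a',(168,164),22,28),('b_a',(168,164),30,28),('base',(157,120),50,12),('base',(157,120),60,12)):
    print(n,seg(c,p,r,z)[0])
for l in ('base','bearer_a','short_board','stick_1','weight'): print(l,find('wrist',c,l))
print(ray(c,291,42,72))
E
```

```text
short {'n': 4273, 'c': (502.4, -317.9), 'size': (169.9, 48.8), 'yaw': 0.109}
s_r {'n': 568, 'c': (482.1, -164.0), 'size': (80.3, 14.8), 'yaw': -1.427}
s_l {'n': 568, 'c': (630.8, 149.6), 'size': (60.0, 15.1), 'yaw': -1.459}
b_b {'n': 1775, 'c': (624.4, 20.0), 'size': (91.6, 40.3), 'yaw': -1.406}
b_b {'n': 2163, 'c': (622.9, 20.2), 'size': (93.6, 46.0), 'yaw': -1.366}
b_a {'n': 1122, 'c': (498.1, 4.8), 'size': (91.7, 38.3), 'yaw': -1.446}
b_a {'n': 1655, 'c': (498.6, 4.8), 'size': (92.6, 41.0), 'yaw': -1.434}
base {'n': 10251, 'c': (553.2, 12.4), 'size': (239.0, 99.5), 'yaw': 0.114}
base {'n': 10935, 'c': (553.2, 12.3), 'size': (239.3, 100.4), 'yaw': 0.112}
base [(0.6, [554.0, 13.0, 1.0])]
bearer_a [(0.64, [617.0, 19.0, 16.0]), (0.56, [489.0, 6.0, 11.0])]
short_board [(0.8, [282.0, -237.0, -0.0]), (0.72, [499.0, -321.0, -6.0]), (0.32, [639.0, -163.0, -7.0])]
stick_1 [(0.8, [486.0, -160.0, -2.0]), (0.79, [633.0, 164.0, 1.0])]
weight [(0.88, [636.0, -162.0, -3.0])]
[ 635.74102889 -149.53970437   72.        ]
```

```bash
python3 -m handwheel '{"translation":[[0,0.41,0],[0,0.41,0],[0,0.41,0],[0,0.41,0],[0,0.41,0],[-0.03,0.41,0],[-0.03,0.34,0],[0,0,0]],"twist":[0,0,0,0,0,0,0.02,0]}' 0
python3 - <<'E'
from h import *
c=snap('wrist','w1')
E
```

```text
time: 3.3
tool_pos: [502.0, 299.5, 293.7]
tcp_rot: [-3.137, -0.003, -1.589]
contact_force: [0.8, -1.8, 0.8]
grip_width: 91.9
```

View pics/w1.png

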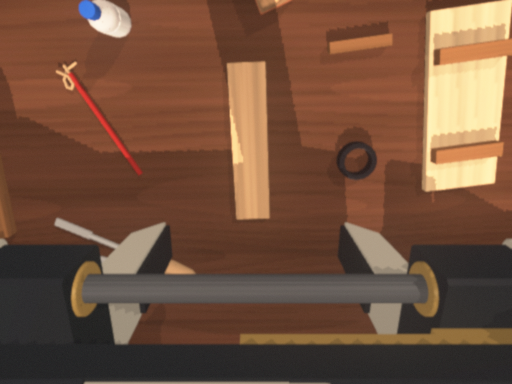

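```bash
python3 - <<'E'
from h import *
c=capture('wrist')
for p,r in (((252,100),40),((252,100),60),((255,160),70)): print(seg(c,p,r,14)[0])
for l in ('long_board','stick_1','bearer_a'): print(l,find('wrist',c,l))
print(seg(c,(360,43),30,14)[0])
for uv in ((228,63),(265,61),(269,218),(235,219)): print(ray(c,*uv,14).round(1))
# bearer top edges in this view
print([ray(c,*uv,28).round(1) for uv in ((436,52),(437,63),(512,40),(512,51),(432,151),(434,161),(503,142),(503,153))])
E
```

```text
{'n': 5389, 'c': (501.1, 305.3), 'size': (219.9, 51.0), 'yaw': 0.02}
{'n': 5761, 'c': (501.1, 305.2), 'size': (220.7, 52.3), 'yaw': 0.02}
{'n': 5929, 'c': (501.0, 306.3), 'size': (220.8, 54.9), 'yaw': 0.022}
long_board [(0.81, [507.0, 302.0, 1.0])]
stick_1 [(0.69, [634.0, 161.0, 0.0])]
bearer_a [(0.79, [618.0, 18.0, 14.0]), (0.7, [491.0, 8.0, 11.0])]
{'n': 751, 'c': (630.1, 159.9), 'size': (80.2, 14.0), 'yaw': -1.459}
[610.4 327.5  14. ]
[611.8 279.8  14. ]
[392.1 276.3  14. ]
[391.6 327.2  14. ]
[array([617. ,  68.2,  28. ]), array([604.1,  65. ,  28. ]), array([628.7, -23.3,  28. ]), array([616.2, -26.1,  28. ]), array([491.9,  54.9,  28. ]), array([477.9,  50.1,  28. ]), array([502.1, -39.2,  28. ]), array([487. , -42.4,  28. ])]
```

```bash
python3 -m handwheel '{"translation":[[-0.007,0.04,-0.3],[0,0,-0.38],[0,0,-0.38],[0,0,-0.3],[0,0,-0.2],[0,0,-0.1],[0,0,0],[0,0,0]],"twist":[0.024,0,0,0,0,0,0,0]}' 0
```

```text
time: 4.55
tool_pos: [507.2, 292.2, 44.2]
tcp_rot: [-3.126, -0.0, -1.572]
contact_force: [-0.6, 0.5, 0.8]
grip_width: 91.7
```

```bash
python3 -m handwheel '{"translation":[[-0.04,0.08,0],[0,0,0],[0,0,0],[0,0,0],[0,0,0],[0,0,0],[0,0,0],[0,0,0]],"twist":[0.014,0,0,0,0,0,0,0]}' 0
python3 -c "
from h import *
print(get_obs())"
```

```text
time: 5.55
tool_pos: [502.3, 306.1, 47.4]
tcp_rot: [-3.121, 0.002, -1.548]
contact_force: [0.5, 0.3, 0.0]
grip_width: 92.0
{'time': 5.55, 'joint_positions': array([ 0.42057174,  0.62988679,  1.57292429, -0.00812505,  0.91864099,
        1.97361645]), 'dq': array([ 5.29085059e-04,  2.20656099e-04,  7.32853591e-04, -3.50233495e-04,
        5.75268233e-05,  1.07913051e-04]), 'tau': array([ 6.21753294e-03, -5.25067341e+01, -1.97171581e+01, -2.26172805e-02,
       -1.82434721e-01,  5.95090241e-04]), 'tool_pos': array([502.3020253 , 306.06818997,  47.37372202]), 'tcp_rot': array([-3.12050880e+00,  1.85770833e-03, -1.54815905e+00]), 'contact_force': array([0.50717711, 0.32521653, 0.02954293]), 'moment': array([ 0.01998966, -0.00788517, -0.01468622]), 'grip_width': 91.95297701429422}
```

```bash
python3 -m handwheel '{"translation":[[0,0,-0.15],[0,0,0],[0,0,0],[0,0,0],[0,0,0],[0,0,0],[0,0,0],[0,0,0]],"twist":[0,0,0,0,0,0,0,0]}' 0
```

```text
time: 6.55
tool_pos: [503.9, 306.7, 27.3]
tcp_rot: [-3.117, 0.003, -1.548]
contact_force: [-0.4, -0.1, 0.6]
grip_width: 91.8
```

```bash
python3 -m handwheel '{"translation":[[0,0,-0.015],[0,0,0],[0,0,0],[0,0,0],[0,0,0],[0,0,0],[0,0,0],[0,0,0]],"twist":[0,0,0,0,0,0,0,0]}' 255
```

```text
time: 7.55
tool_pos: [503.8, 306.7, 24.8]
tcp_rot: [-3.117, 0.003, -1.548]
contact_force: [-1.0, -0.6, 0.5]
grip_width: 16.2
```

```bash
python3 - <<'E'
from h import *
c=snap('wrist','w2'); snap('scene','s2'); print(get_obs()['grip_width'])
E
```

```text
8.342602011743862
```

View pics/w2.png

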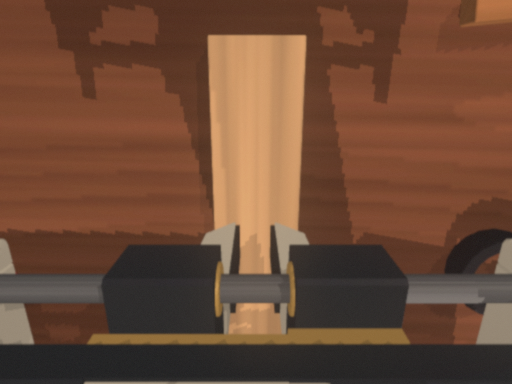

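View pics/s2.png

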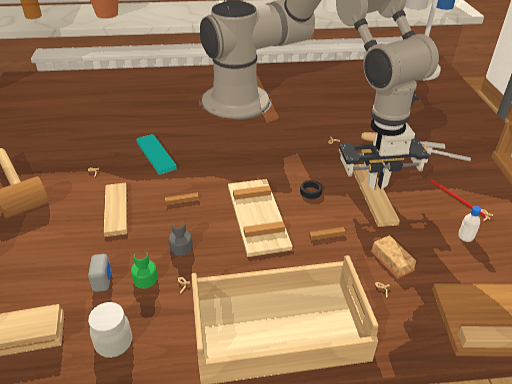

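```bash
python3 - <<'E'
from h import *
c=capture('wrist'); print(np.array(c['world_from_camera']).round(2).tolist())
for z in (0,14,25): print(z,[ray(c,*uv,z).round(1).tolist() for uv in ((209,37),(305,37),(214,220),(299,220))])
for l in ('long_board',): print(find('wrist',c,l), find('wrist',c,l,search_frame))
t=capture('top'); print(seg(t,(157,170),35,14)[0])
print(get_obs())
E
```

```text
[[0.02, 0.96, 0.28, 584.62], [-1.0, 0.02, 0.0, 306.73], [-0.0, -0.28, 0.96, 189.01], [0.0, 0.0, 0.0, 1.0]]
0 [[611.0, 332.6, 0.0], [612.1, 280.8, 0.0], [504.3, 331.4, 0.0], [505.5, 277.5, 0.0]]
14 [[609.0, 330.7, 14.0], [610.0, 282.7, 14.0], [510.2, 329.5, 14.0], [511.4, 279.6, 14.0]]
25 [[607.5, 329.2, 25.0], [608.4, 284.2, 25.0], [514.9, 328.1, 25.0], [516.0, 281.3, 25.0]]
[(0.7, [506.0, 303.0, -0.0])] [(0.79, [566.0, 307.0, 18.0])]
{'n': 364, 'c': (575.4, 305.8), 'size': (68.4, 50.1), 'yaw': 0.01}
{'time': 7.85, 'joint_positions': array([ 0.42047685,  0.66194511,  1.58810146, -0.00849984,  0.86734302,
        1.97418517]), 'dq': array([-0.00014414,  0.00100482,  0.00071026, -0.00014848,  0.00065405,
       -0.00095586]), 'tau': array([ 1.80828047e-03, -5.30526817e+01, -1.88466185e+01, -2.15594930e-02,
       -2.01480333e-01,  7.69090093e-04]), 'tool_pos': array([503.79377699, 306.66591439,  24.76261062]), 'tcp_rot': array([-3.1167525 ,  0.00341019, -1.54824622]), 'contact_force': array([-1.19967773,  0.13775774,  0.31039241]), 'moment': array([ 0.02243426,  0.03904267, -0.03440056]), 'grip_width': 0.2974353265810373}
```

```bash
python3 - <<'E'
from h import *
c=snap('wrist','w3'); T=np.linalg.inv(np.array(c['world_from_camera']))
f=192/np.tan(np.radians(c['vertical_fov'])/2)
for p in ((503.8,306.7,2.8),(503.8,306.7,14),(513,306.7,14),(503.8,306.7,25),(503.8,306.7,50),(503.8,306.7,72)):
    q=T@np.r_[p,1]; print(p,(c['cx']+f*q[0]/-q[2]).round(),(c['cy']-f*q[1]/-q[2]).round(), q[2])
s=capture('scene'); a=cv2.resize(s['img'][120:250,310:450],None,fx=4,fy=4,interpolation=cv2.INTER_CUBIC); cv2.imwrite('pics/s3.png',a[:,:,::-1])
E
```

```text
(503.8, 306.7, 2.8) 253.0 223.0 -201.4644185447874
(503.8, 306.7, 14) 253.0 231.0 -190.72355098612948
(513, 306.7, 14) 253.0 216.0 -188.11654817875902
(503.8, 306.7, 25) 252.0 239.0 -180.17448463387618
(503.8, 306.7, 50) 252.0 262.0 -156.1993338333005
(503.8, 306.7, 72) 251.0 289.0 -135.1012011287939
```

View pics/s3.png

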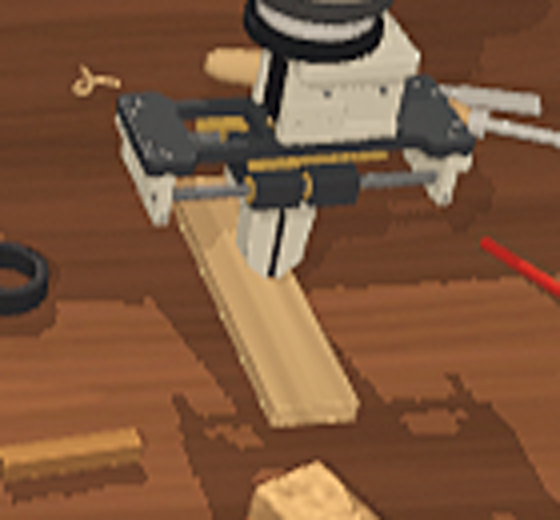

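View pics/w3.png

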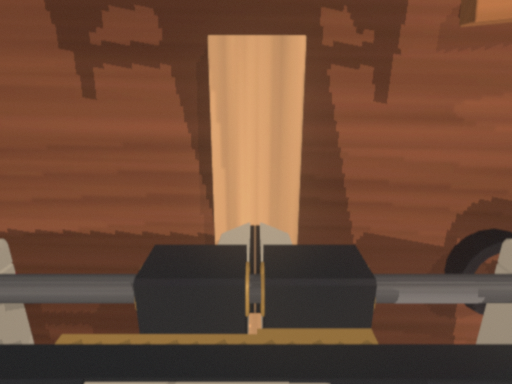

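```bash
python3 -m handwheel '{"translation":[[0,0,-0.015],[0,0,0],[0,0,0],[0,0,0],[0,0,-0.015],[0,0,0],[0,0,0],[0,0,0]],"twist":[0,0,0,0,0,0,0,0]}' 255
```

```text
time: 8.95
tool_pos: [503.7, 306.7, 19.8]
tcp_rot: [-3.117, 0.003, -1.548]
contact_force: [0.3, -0.2, 0.3]
grip_width: 0.5
```

```bash
python3 - <<'E'
from h import *
s=snap('scene','s4'); 
T=np.linalg.inv(np.array(s['world_from_camera'])); f=192/np.tan(np.radians(s['vertical_fov'])/2)
for z in (-2,3,8,14,20,25,30,80):
    q=T@np.r_[503.8,306.7,z,1]; print(z,(s['cx']+f*q[0]/-q[2]).round(1),(s['cy']-f*q[1]/-q[2]).round(1))
a=cv2.resize(s['img'][140:220,340:420],None,fx=7,fy=7,interpolation=cv2.INTER_CUBIC); cv2.imwrite('pics/s4.png',a[:,:,::-1])
for p in ((610.5,330,14),(610.5,281,14)):
    q=T@np.r_[p,1]; print(p,(s['cx']+f*q[0]/-q[2]).round(1),(s['cy']-f*q[1]/-q[2]).round(1))
E
```

```text
-2 373.8 196.8
3 374.1 195.2
8 374.5 193.7
14 374.9 191.8
20 375.3 189.9
25 375.6 188.3
30 376.0 186.7
80 379.5 170.2
(610.5, 330, 14) 398.5 221.1
(610.5, 281, 14) 377.4 222.4
```

View pics/s4.png

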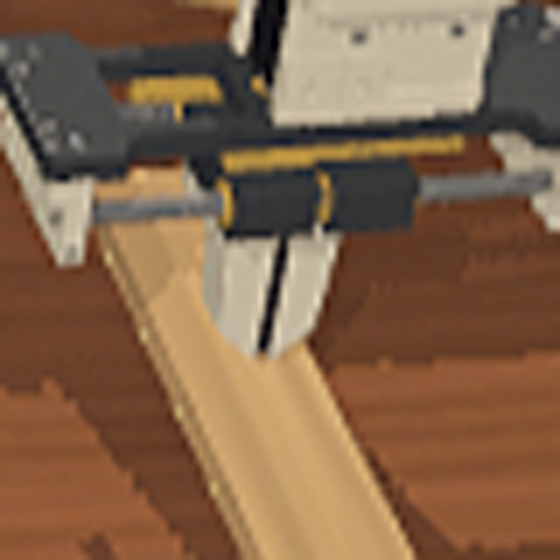

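```bash
python3 -m handwheel '{"translation":[[0,0,-0.015],[0,0,0],[0,0,0],[0,0,0],[0,0,0],[0,0,0],[0,0,0],[0,0,0]],"twist":[0,0,0,0,0,0,0,0]}' 255; python3 -m handwheel '{"translation":[[0,0,-0.015],[0,0,0],[0,0,0],[0,0,0],[0,0,0],[0,0,0],[0,0,0],[0,0,0]],"twist":[0,0,0,0,0,0,0,0]}' 255
```

```text
time: 10.0
tool_pos: [503.8, 306.7, 17.5]
tcp_rot: [-3.117, 0.003, -1.548]
contact_force: [-0.3, -0.3, -0.1]
grip_width: 0.4
time: 11.0
tool_pos: [503.8, 306.7, 15.1]
tcp_rot: [-3.117, 0.003, -1.548]
contact_force: [0.2, -0.2, -0.7]
grip_width: 0.1
```

```bash
python3 -m handwheel '{"translation":[[0,0,-0.013],[0,0,0],[0,0,0],[0,0,0],[0,0,0],[0,0,0],[0,0,0],[0,0,0]],"twist":[0,0,0,0,0,0,0,0]}' 255; python3 -m handwheel '{"translation":[[0,0,-0.013],[0,0,0],[0,0,0],[0,0,0],[0,0,0],[0,0,0],[0,0,0],[0,0,0]],"twist":[0,0,0,0,0,0,0,0]}' 255;  python3 - <<'E'
from h import *
s=snap('scene','s5'); 
a=cv2.resize(s['img'][140:220,340:420],None,fx=7,fy=7,interpolation=cv2.INTER_CUBIC); cv2.imwrite('pics/s5.png',a[:,:,::-1])
snap('wrist','w5')
E
```

```text
time: 12.0
tool_pos: [503.8, 306.7, 13.0]
tcp_rot: [-3.117, 0.003, -1.548]
contact_force: [0.4, 0.2, 0.9]
grip_width: 0.6
time: 13.0
tool_pos: [503.8, 306.7, 10.9]
tcp_rot: [-3.117, 0.003, -1.548]
contact_force: [-0.3, -0.1, 0.8]
grip_width: 0.3
```

View pics/s5.png

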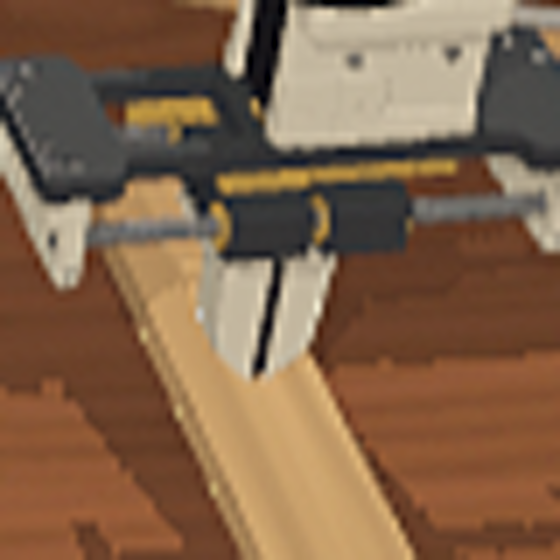

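View pics/w5.png

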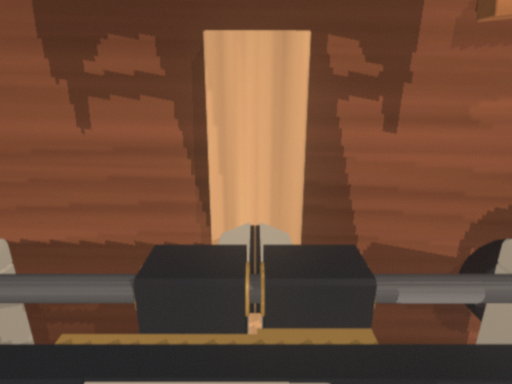

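```bash
python3 - <<'E'
from h import *
c=capture('wrist')
for z in (14,0,-5): print(z,[ray(c,*uv,z).round(1).tolist() for uv in ((204.5,31),(310,31),(210,220),(303,220))])
print(get_obs()['tool_pos'])
E
python3 -m handwheel '{"translation":[[0,0,-0.02],[0,0,0],[0,0,0],[0,0,0],[0,0,0],[0,0,0],[0,0,0],[0,0,0]],"twist":[0,0,0,0,0,0,0,0]}' 255
```

```text
14 [[609.6, 330.8, 14.0], [610.6, 282.5, 14.0], [516.1, 329.9, 14.0], [517.3, 279.6, 14.0]]
0 [[611.7, 332.9, 0.0], [612.9, 280.4, 0.0], [510.1, 331.9, 0.0], [511.4, 277.3, 0.0]]
-5 [[612.5, 333.7, -5.0], [613.7, 279.6, -5.0], [508.0, 332.6, -5.0], [509.3, 276.4, -5.0]]
[503.82041747 306.68816012  10.94002294]
time: 14.15
tool_pos: [504.3, 306.9, 9.7]
tcp_rot: [-3.115, 0.004, -1.548]
contact_force: [-0.1, -0.6, 2.3]
grip_width: 0.6
```

```bash
python3 -m handwheel '{"translation":[[0,0,-0.02],[0,0,0],[0,0,0],[0,0,0],[0,0,0],[0,0,0],[0,0,0],[0,0,0]],"twist":[0,0,0,0,0,0,0,0]}' 255
```

```text
time: 15.15
tool_pos: [504.5, 307.0, 9.7]
tcp_rot: [-3.114, 0.004, -1.548]
contact_force: [-0.6, 0.3, 3.0]
grip_width: 0.4
```

```bash
python3 -m handwheel '{"translation":[[0,0,0.1],[0,0,0.1],[0,0,0],[0,0,0],[0,0,0],[0,0,0],[0,0,0],[0,0,0]],"twist":[0,0,0,0,0,0,0,0]}' 0;  python3 -m handwheel '{"translation":[[-0.02,0,-0.08],[0,0,-0.08],[0,0,-0.08],[0,0,0],[0,0,0],[0,0,0],[0,0,0],[0,0,0]],"twist":[0,0,0,0,0,0,0,0]}' 0
```

```text
time: 16.15
tool_pos: [504.0, 306.8, 40.9]
tcp_rot: [-3.115, 0.004, -1.548]
contact_force: [-0.7, 0.1, -0.5]
grip_width: 75.7
time: 17.15
tool_pos: [500.7, 306.7, 2.0]
tcp_rot: [-3.116, 0.004, -1.548]
contact_force: [-0.2, -0.3, -0.3]
grip_width: 91.9
```

```bash
python3 -m handwheel '{"translation":[[0,0,-0.015],[0,0,0],[0,0,0],[0,0,0],[0,0,0],[0,0,0],[0,0,0],[0,0,0]],"twist":[0,0,0,0,0,0,0,0]}' 255
```

```text
time: 18.15
tool_pos: [500.8, 306.7, -0.2]
tcp_rot: [-3.115, 0.004, -1.548]
contact_force: [-0.0, -0.5, -0.2]
grip_width: 49.6
```

```bash
python3 -m handwheel '{"translation":[[0,0,0.1],[0,0,0.2],[0,0,0.2],[0,0,0.2],[0,0,0],[0,0,0],[0,0,0],[0,0,0]],"twist":[0,0,0,0,0,0,0,0]}' 255;  python3 -m handwheel '{"translation":[[0,-0.1,0],[0.05,-0.2,0],[0.05,-0.25,0],[0.05,-0.25,0],[0.05,-0.25,0],[0.05,-0.25,0],[0.05,-0.2,0],[0,0,0]],"twist":[0,0.03,0.03,0,0,0,0,0]}' 255
```

```text
time: 19.15
tool_pos: [499.1, 306.0, 109.1]
tcp_rot: [-3.118, 0.003, -1.548]
contact_force: [0.3, 0.8, -0.5]
grip_width: 49.8
time: 20.15
tool_pos: [541.5, 67.6, 105.6]
tcp_rot: [-3.125, 0.0, -1.451]
contact_force: [-0.5, -0.1, -1.3]
grip_width: 49.6
```

```bash
python3 -m handwheel '{"translation":[[0.03,-0.13,0],[0.03,-0.13,0],[0.01,-0.1,0],[0,0,0],[0,0,0],[0,0,0],[0,0,0],[0,0,0]],"twist":[0,0,0,0,0,0,0,0]}' 255; python3 - <<'E'
from h import *
c=snap('wrist','w6');t=snap('top','t6')
a=cv2.resize(t['img'][100:230,200:320],None,fx=5,fy=4.6); cv2.imwrite('pics/t6.png',a[:,:,::-1])
E
```

```text
time: 21.15
tool_pos: [550.2, 13.8, 104.8]
tcp_rot: [-3.127, 0.002, -1.449]
contact_force: [-0.9, -0.2, -0.1]
grip_width: 49.5
```

View pics/w6.png

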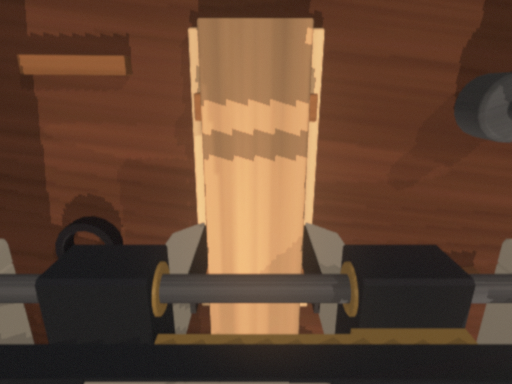

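View pics/t6.png

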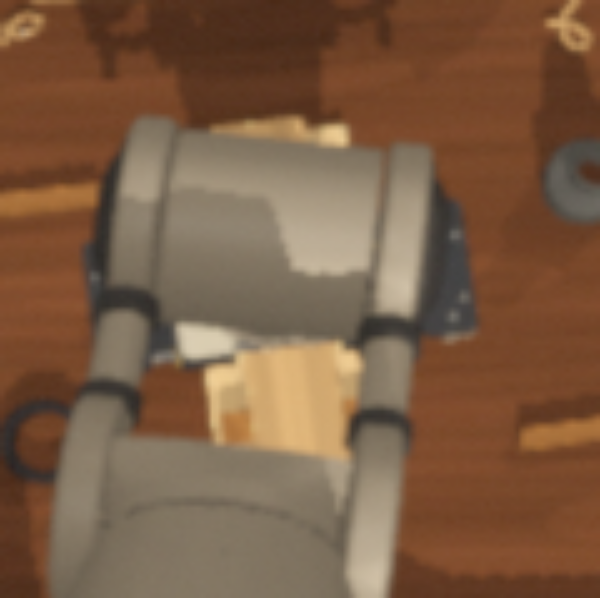

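```bash
python3 - <<'E'
from h import *
c=capture('wrist')
A=[ray(c,*p,119)for p in((198,18),(312,18),(207,225),(303,225))];B=[ray(c,*p,12)for p in((190,29.5),(323.5,29.5),(199,222),(313,222))]
u=np.array([np.cos(.114),np.sin(.114)]);n=np.array([-u[1],u[0]])
for L in(A,B):
  for p in L: print(p.round(1), (u@(p[:2]-[552.3,12.2])).round(1),(n@(p[:2]-[552.3,12.2])).round(1))
E
```

```text
[656.1  49.1 119. ] 107.3 24.9
[661.8   1.7 119. ] 107.6 -22.9
[562.2  38.1 119. ] 12.8 24.6
[568.1 -10.1 119. ] 13.2 -23.9
[664.9  73.8  12. ] 118.9 48.4
[676.6 -22.5  12. ] 119.5 -48.6
[514.   56.7  12. ] -33.0 48.5
[526.  -41.2  12. ] -32.2 -50.1
```

```bash
python3 -m handwheel '{"translation":[[0.012,-0.01,-0.1],[0,0,-0.15],[0,0,-0.1],[0,0,-0.05],[0,0,0],[0,0,0],[0,0,0],[0,0,0]],"twist":[0,0,0,0,0,0,0,0]}' 255
```

```text
time: 22.3
tool_pos: [552.9, 11.7, 41.9]
tcp_rot: [-3.126, 0.002, -1.45]
contact_force: [0.1, 1.0, -2.3]
grip_width: 49.5
```

```bash
python3 -m handwheel '{"translation":[[0,0,-0.05],[0,0,-0.025],[0,0,0],[0,0,-0.01],[0,0,0],[0,0,-0.01],[0,0,0],[0,0,0]],"twist":[0,0,0,0,0,0,0,0]}' 255
```

```text
time: 23.3
tool_pos: [553.3, 11.6, 28.2]
tcp_rot: [-3.124, 0.001, -1.45]
contact_force: [-0.1, -0.5, 0.5]
grip_width: 49.8
```

```bash
python3 -m handwheel '{"translation":[[0,0,0],[0,0,0],[0,0,0],[0,0,0],[0,0,0],[0,0,0.1],[0,0,0.2],[0,0,0.3]],"twist":[0,0,0,0,0,0,0,0]}' 0; python3 -m handwheel '{"translation":[[0,0,0.3],[0,0,0.3],[-0.3,-0.2,0.1],[-0.3,-0.2,0],[0,0,0],[0,0,0],[0,0,0],[0,0,0]],"twist":[0,0,0,0,0,0,0,0]}' 0;python3 - <<'E'
from h import *
c=snap('wrist','w7')
E
```

```text
time: 24.3
tool_pos: [551.3, 11.8, 118.9]
tcp_rot: [-3.13, 0.003, -1.45]
contact_force: [0.7, -0.2, 0.6]
grip_width: 92.0
time: 25.3
tool_pos: [462.6, -48.9, 238.4]
tcp_rot: [-3.113, -0.003, -1.447]
contact_force: [0.1, -0.2, 0.1]
grip_width: 91.7
```

View pics/w7.png

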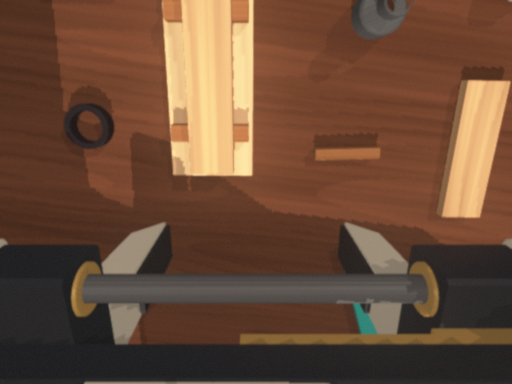

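```bash
python3 - <<'E'
from h import *
c=capture('wrist')
u=np.array([np.cos(.114),np.sin(.114)]);n=np.array([-u[1],u[0]])
def pr(t,p,z):
  p=ray(c,*p,z);d=p[:2]-[552.3,12.2];print(t,p.round(1),(u@d).round(1),(n@d).round(1))
for p in((190,175),(234,175)):pr('board end',p,42)
for p in((185,0),(228,0)):pr('board side',p,42)
for p in((173,174),(253,174)):pr('base end',p,12)
t=snap('top','t7'); 
a=cv2.resize(c['img'][0:185,150:270],None,fx=5,fy=3.2); cv2.imwrite('pics/w7z.png',a[:,:,::-1])
a=cv2.resize(t['img'][110:220,220:300],None,fx=7,fy=5.4); cv2.imwrite('pics/t7.png',a[:,:,::-1])
print(seg(c,(347,155),30,14)[0],seg(c,(475,150),50,14)[0])
E
```

```text
board end [439.4  21.8  42. ] -111.1 22.4
board end [445.6 -28.8  42. ] -110.6 -28.6
board side [619.8  38.8  42. ] 70.1 18.8
board side [625.1  -3.9  42. ] 70.5 -24.3
base end [429.6  48.1  12. ] -117.8 49.7
base end [441.8 -51.5  12. ] -117.0 -50.7
{'n': 736, 'c': (481.9, -163.3), 'size': (79.8, 14.2), 'yaw': -1.422} {'n': 5540, 'c': (502.2, -317.2), 'size': (169.6, 49.8), 'yaw': 0.107}
```

View pics/w7z.png

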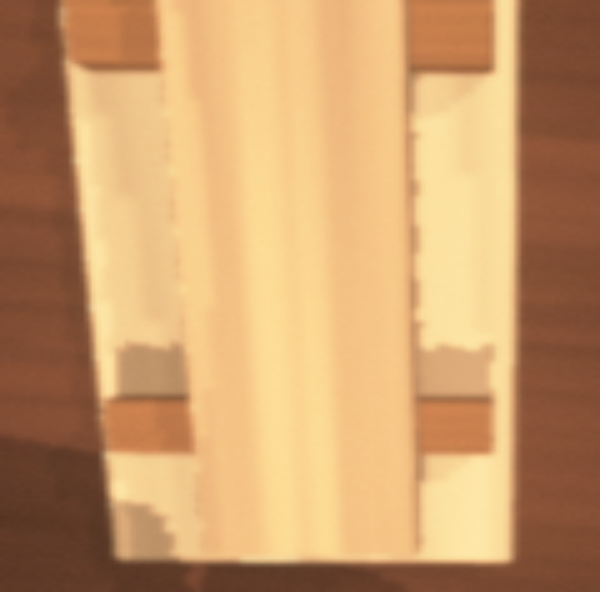

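View pics/t7.png

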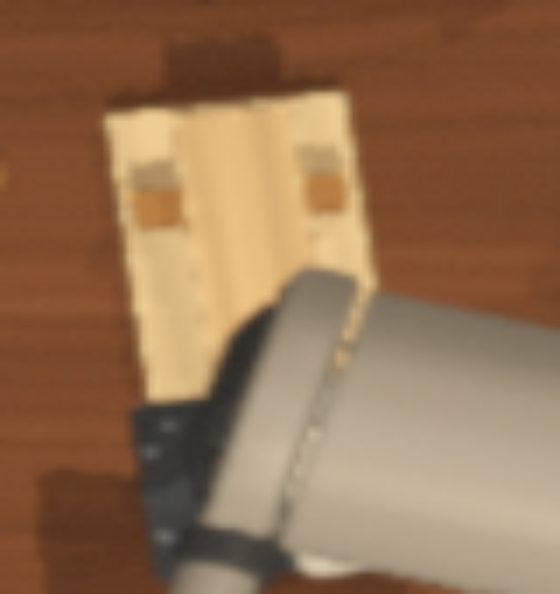

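```bash
python3 - <<'E'
from h import *
c=capture('wrist')
u=np.array([np.cos(.114),np.sin(.114)]);n=np.array([-u[1],u[0]])
def pr(t,p,z):
  p=ray(c,*p,z);d=p[:2]-[552.3,12.2];print(t,p.round(1),(u@d).round(1),(n@d).round(1))
for p in((180,141.3),(240,141.3)):pr('a near z28',p,28)
for p in((180,123.8),(240,123.8)):pr('a far z28',p,28);pr('a far z12',p,12)
for p in((175,21),(240,22)):pr('b near z28',p,28);pr('b near z12',p,12)
t=capture('top')
def prt(t_,p,z):
  p=ray(t,*p,z);d=p[:2]-[552.3,12.2];print(t_,p.round(1),(u@d).round(1),(n@d).round(1))
for p in((220+160/7,110+190/5.4),(220+325/7,110+172/5.4)): prt('top far28',p,28)
for p in((220+160/7,110+229/5.4),(220+325/7,110+212/5.4)): prt('top near28',p,28);prt('top near12',p,12)
E
```

```text
a near z28 [474.4  38.3  28. ] -74.4 34.8
a near z28 [482.9 -31.2  28. ] -73.9 -35.3
a far z28 [494.6  39.5  28. ] -54.2 33.7
a far z12 [492.6  42.9  12. ] -55.9 37.3
a far z28 [503. -29.  28.] -53.7 -35.4
a far z12 [501.3 -28.6  12. ] -55.3 -34.7
b near z28 [601.3  50.9  28. ] 53.1 32.9
b near z12 [603.9  54.8  12. ] 56.1 36.5
b near z28 [608.8 -17.4  28. ] 52.8 -35.8
b near z12 [611.7 -16.4  12. ] 55.8 -35.2
top far28 [619.5  51.8  28. ] 71.2 31.7
top far28 [628.7 -16.6  28. ] 72.6 -37.3
top near28 [598.4  51.8  28. ] 50.3 34.1
top near12 [600.6  52.6  12. ] 52.6 34.6
top near28 [607.  -16.4  28. ] 51.1 -34.7
top near12 [609.4 -16.5  12. ] 53.5 -35.0
```

```bash
python3 -m handwheel '{"translation":[[0.01,-0.1,0],[0.01,-0.1,0],[0.01,-0.1,0],[0.01,-0.1,0],[0.01,-0.1,-0.1],[0.01,-0.1,-0.1],[0.01,-0.1,-0.1],[0.01,-0.05,-0.1]],"twist":[0.11,0.11,0.11,0.11,0.11,0.11,0.11,0.11]}' 0;python3 -m handwheel '{"translation":[[0,0,-0.1],[0,0,-0.1],[0,0,-0.1],[0,0,-0.1],[0,0,0],[0,0,0],[0,0,0],[0,0,0]],"twist":[0.1,0.04,0,0,0,0,0,0]}' 0
```

```text
time: 26.55
tool_pos: [475.5, -164.5, 176.9]
tcp_rot: [-3.113, -0.005, -0.019]
contact_force: [-0.2, -0.1, 0.0]
grip_width: 91.7
time: 27.55
tool_pos: [476.2, -165.4, 114.5]
tcp_rot: [-3.113, -0.004, 0.21]
contact_force: [-0.4, -0.5, 0.4]
grip_width: 91.6
```

```bash
python3 -m handwheel '{"translation":[[0.04,0.013,-0.2],[0,0,-0.2],[0,0,-0.15],[0,0,-0.1],[0,0,0],[0,0,0],[0,0,0],[0,0,0]],"twist":[-0.039,0,0,0,0,0,0,0]}' 0
```

```text
time: 28.55
tool_pos: [485.7, -165.2, 19.0]
tcp_rot: [-3.119, -0.013, 0.147]
contact_force: [-0.1, 0.5, -0.8]
grip_width: 92.0
```

```bash
python3 -m handwheel '{"translation":[[-0.02,0.01,-0.06],[0,0,-0.06],[0,0,0],[0,0,-0.01],[0,0,0],[0,0,0],[0,0,0],[0,0,0]],"twist":[0,0,0,0,0,0,0,0]}' 0
```

```text
time: 29.55
tool_pos: [482.7, -163.6, -1.4]
tcp_rot: [-3.12, -0.013, 0.147]
contact_force: [0.3, 0.2, 0.2]
grip_width: 91.8
```

```bash
python3 - <<'E'
from h import *
c=snap('wrist','w8')
E
```

```text
(no output)
```

View pics/w8.png

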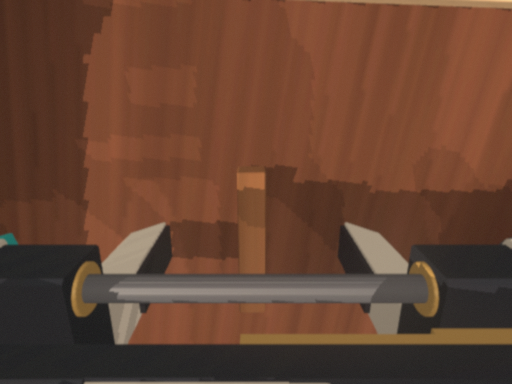

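The stick is centred between the fingers, at column 251, so I'll close on it.

```bash
python3 -m handwheel '{"translation":[[0,0,0],[0,0,0],[0,0,0],[0,0,0],[0,0,0],[0,0,0],[0,0,0],[0,0,0]],"twist":[0,0,0,0,0,0,0,0]}' 255; python3 -m handwheel '{"translation":[[0,0,0],[0,0,0.1],[0,0,0.2],[0,0,0.2],[0,0,0.1],[0,0,0],[0,0,0],[0,0,0]],"twist":[0,0,0,0,0,0,0,0]}' 255
```

```text
time: 30.6
tool_pos: [482.7, -163.6, -1.4]
tcp_rot: [-3.12, -0.013, 0.147]
contact_force: [0.2, -0.5, -0.4]
grip_width: 16.1
time: 31.6
tool_pos: [482.3, -163.4, 94.5]
tcp_rot: [-3.12, -0.014, 0.147]
contact_force: [0.2, 0.5, -0.6]
grip_width: 13.6
```

```bash
python3 -m handwheel '{"translation":[[0.01,0.15,0],[0.01,0.25,0],[0.01,0.25,0],[0.01,0.25,0],[0,0.17,0],[0,0.05,0],[0,0,0],[0,0,0]],"twist":[-0.02,0,0,0,0,0,0,0]}' 255
```

```text
time: 32.6
tool_pos: [485.8, 8.0, 89.7]
tcp_rot: [-3.118, -0.006, 0.112]
contact_force: [-0.3, -0.4, -0.6]
grip_width: 13.5
```

```bash
python3 -m handwheel '{"translation":[[0.018,-0.02,-0.08],[0,0,-0.1],[0,0,-0.06],[0,0,0],[0,0,0],[0,0,0],[0,0,0],[0,0,0]],"twist":[0,0,0,0,0,0,0,0]}' 255; python3 - <<'E'
from h import *
c=snap('wrist','w9')
E
```

```text
time: 33.6
tool_pos: [489.7, 1.5, 51.9]
tcp_rot: [-3.119, -0.007, 0.108]
contact_force: [0.1, -0.2, -0.9]
grip_width: 13.2
```

View pics/w9.png

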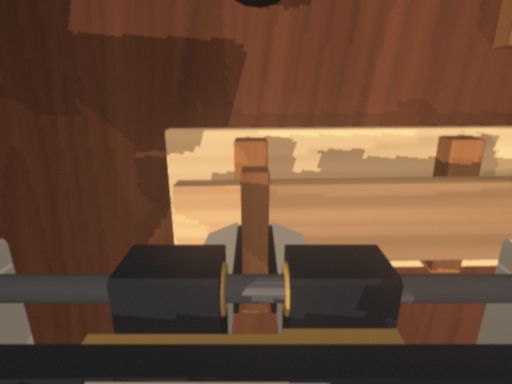

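```bash
python3 -m handwheel '{"translation":[[-0.01,0.022,-0.04],[0,0,-0.015],[0,0,0],[0,0,-0.01],[0,0,0],[0,0,-0.005],[0,0,0],[0,0,0]],"twist":[0,0,0,0,0,0,0,0]}' 255
```

```text
time: 34.65
tool_pos: [488.1, 5.2, 40.7]
tcp_rot: [-3.119, -0.007, 0.108]
contact_force: [-0.1, -0.7, 0.2]
grip_width: 13.7
```

```bash
python3 -m handwheel '{"translation":[[0,0,0],[0,0,0],[0,0,0],[0,0,0.03],[0,0,0.1],[0,0,0.2],[0,0,0.2],[0,0,0.2]],"twist":[0,0,0,0,0,0,0,0]}' 0; python3 -m handwheel '{"translation":[[0.13,0.13,0],[0.13,0.13,0],[0.13,0.13,0],[0.13,0.13,0],[0.13,0.13,0],[0.13,0.13,0],[0.13,0.13,0],[0.02,0.1,0]],"twist":[0,0,0,0,0,0,0,0]}' 0;python3 - <<'E'
from h import *
c=snap('wrist','w10')
E
```

```text
time: 35.65
tool_pos: [486.2, 5.4, 152.2]
tcp_rot: [-3.117, -0.002, 0.108]
contact_force: [1.0, -0.6, -0.0]
grip_width: 88.7
time: 36.65
tool_pos: [630.7, 160.5, 157.8]
tcp_rot: [-3.12, -0.01, 0.105]
contact_force: [-0.4, -0.7, -0.4]
grip_width: 91.5
```

View pics/w10.png

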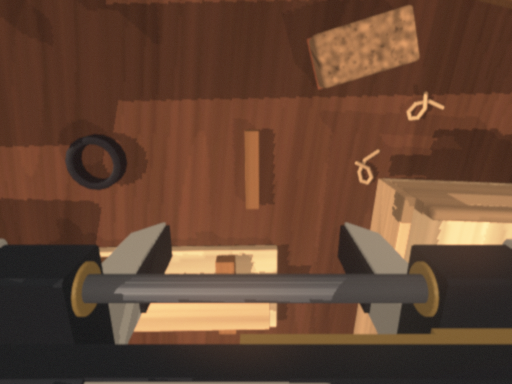

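```bash
python3 - <<'E'
from h import *
c=capture('wrist')
print(seg(c,(252,170),28,14)[0])
print([ray(c,*p,14).round(1).tolist() for p in((245,131),(258,131),(246,208),(258,208))])
print('tray',[ray(c,*p,z).round(0).tolist() for p in((392,190),(380,180)) for z in(0,50,80)])
E
```

```text
{'n': 1080, 'c': (630.4, 160.2), 'size': (79.7, 14.3), 'yaw': -1.469}
[[619.4, 201.0, 14.0], [631.7, 202.3, 14.0], [628.0, 123.2, 14.0], [640.2, 124.4, 14.0]]
tray [[780.0, 154.0, 0.0], [755.0, 167.0, 50.0], [740.0, 175.0, 80.0], [765.0, 163.0, 0.0], [742.0, 175.0, 50.0], [729.0, 182.0, 80.0]]
```

```bash
python3 -m handwheel '{"translation":[[0,0,-0.15],[0,0,-0.25],[0,0,-0.25],[0,0,-0.15],[0,0,-0.1],[0,0,0],[0,0,0],[0,0,0]],"twist":[0,0,0,0,0,0,0,0]}' 0
```

```text
time: 37.75
tool_pos: [627.1, 157.6, 24.1]
tcp_rot: [-3.121, -0.013, 0.106]
contact_force: [0.6, -0.1, -0.6]
grip_width: 91.8
```

```bash
python3 -m handwheel '{"translation":[[0.02,0.02,-0.08],[0,0,-0.06],[0,0,0],[0,0,-0.02],[0,0,0],[0,0,0],[0,0,0],[0,0,0]],"twist":[0,0,0,0,0,0,0,0]}' 0
```

```text
time: 38.75
tool_pos: [631.1, 161.0, -0.3]
tcp_rot: [-3.121, -0.015, 0.106]
contact_force: [-0.1, -0.4, 0.6]
grip_width: 92.1
```

```bash
python3 -m handwheel '{"translation":[[0,0,-0.008],[0,0,0],[0,0,0],[0,0,0],[0,0,0],[0,0,0],[0,0,0],[0,0,0]],"twist":[0,0,0,0,0,0,0,0]}' 255; python3 -m handwheel '{"translation":[[0,0,0],[0,0,0.1],[0,0,0.2],[0,0,0.2],[0,0,0.15],[0,0,0],[0,0,0],[0,0,0]],"twist":[0,0,0,0,0,0,0,0]}' 255
```

```text
time: 39.75
tool_pos: [631.2, 161.1, -1.4]
tcp_rot: [-3.121, -0.015, 0.106]
contact_force: [0.2, 0.4, 0.6]
grip_width: 16.2
time: 40.75
tool_pos: [630.7, 161.0, 101.8]
tcp_rot: [-3.121, -0.016, 0.106]
contact_force: [0.1, 0.3, -0.8]
grip_width: 13.8
```

Now to bearer_b at (614.2, 19.3), so dx = −16.5 and dy = −141.7.

```bash
python3 -m handwheel '{"translation":[[-0.02,-0.15,0],[-0.03,-0.25,0],[-0.03,-0.25,0],[-0.02,-0.2,0],[-0.01,-0.09,0],[0,0,0],[0,0,0],[0,0,0]],"twist":[0.005,0,0,0,0,0,0,0]}' 255;python3 -m handwheel '{"translation":[[0,0,-0.08],[0,0,-0.1],[0,0,-0.09],[0,0,-0.03],[0,0,0],[0,0,0],[0,0,0],[0,0,0]],"twist":[0,0,0,0,0,0,0,0]}' 255; python3 - <<'E'
from h import *
c=snap('wrist','w11')
E
```

```text
time: 41.75
tool_pos: [610.5, 19.3, 95.1]
tcp_rot: [-3.118, -0.006, 0.118]
contact_force: [0.2, -0.2, -0.8]
grip_width: 13.7
time: 42.75
tool_pos: [610.4, 20.9, 46.6]
tcp_rot: [-3.118, -0.006, 0.12]
contact_force: [0.5, 0.2, -1.3]
grip_width: 13.8
```

View pics/w11.png

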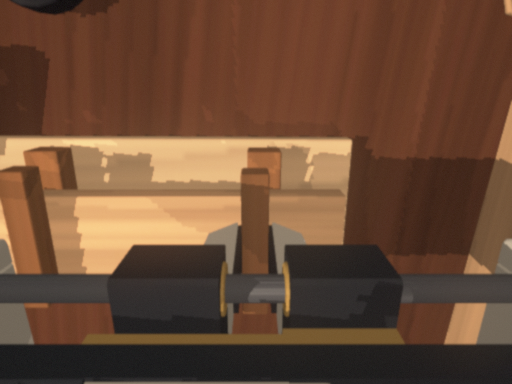

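```bash
python3 -m handwheel '{"translation":[[0.026,-0.01,-0.01],[0,0,0],[0,0,-0.015],[0,0,0],[0,0,-0.01],[0,0,0],[0,0,0],[0,0,0]],"twist":[0,0,0,0,0,0,0,0]}' 255
```

```text
time: 43.8
tool_pos: [614.7, 19.3, 41.1]
tcp_rot: [-3.118, -0.006, 0.12]
contact_force: [0.9, 0.0, 0.6]
grip_width: 13.6
```

```bash
python3 -m handwheel '{"translation":[[0,0,0],[0,0,0],[0,0,0],[0,0,0.03],[0,0,0.1],[0,0,0.2],[0,0,0.2],[0,0,0.2]],"twist":[0,0,0,0,0,0,0,0]}' 0; python3 -m handwheel '{"translation":[[-0.3,-0.25,0.1],[-0.3,-0.25,0.1],[-0.2,-0.25,0.1],[-0.1,-0.25,0],[0,-0.25,0],[0,-0.25,0],[0,-0.2,0],[0,0,0]],"twist":[-0.11,-0.11,-0.11,-0.11,-0.11,-0.11,-0.11,-0.11]}' 0;python3 - <<'E'
from h import *
c=snap('wrist','w12')
t=snap('top','t12')
a=cv2.resize(t['img'][110:220,220:300],None,fx=7,fy=5.4); cv2.imwrite('pics/t12.png',a[:,:,::-1])
E
```

```text
time: 44.8
tool_pos: [613.5, 19.4, 155.2]
tcp_rot: [-3.117, -0.003, 0.12]
contact_force: [0.4, -0.5, -0.4]
grip_width: 88.8
time: 45.8
tool_pos: [476.3, -243.8, 215.8]
tcp_rot: [-3.114, -0.025, -1.307]
contact_force: [0.1, 0.9, 0.0]
grip_width: 91.7
```

View pics/t12.png

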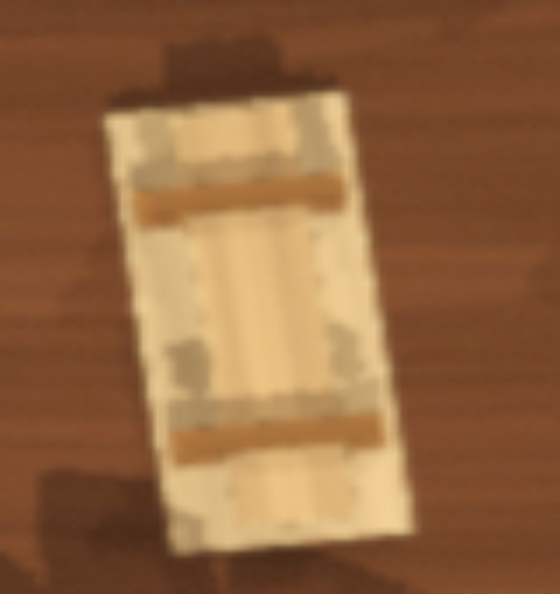

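View pics/w12.png

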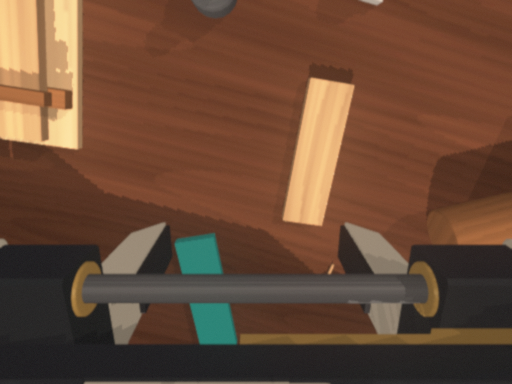

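```bash
python3 - <<'E'
from h import *
t=capture('top'); c=capture('wrist')
for p in ((240,197),(278,434)): print(ray(t,220+p[0]/7,110+p[1]/5.4,54).round(1))
print(seg(c,(320,150),50,14)[0])
E
python3 -m handwheel '{"translation":[[0.05,-0.12,0],[0.05,-0.15,0],[0.05,-0.15,-0.1],[0.02,-0.07,-0.15],[0,0,-0.15],[0,0,-0.1],[0,0,0],[0,0,0]],"twist":[-0.05,-0.05,0,0,0,0,0,0]}' 0
```

```text
[611.4  18.1  54. ]
[486.7   3.4  54. ]
{'n': 6110, 'c': (502.3, -317.7), 'size': (169.6, 49.8), 'yaw': 0.107}
time: 47.0
tool_pos: [504.6, -313.3, 142.5]
tcp_rot: [-3.111, -0.028, -1.426]
contact_force: [0.1, -0.0, 0.7]
grip_width: 91.6
```

```bash
python3 -m handwheel '{"translation":[[-0.015,-0.03,-0.15],[0,0,-0.2],[0,0,-0.2],[0,0,-0.1],[0,0,-0.05],[0,0,0],[0,0,0],[0,0,0]],"twist":[-0.024,0,0,0,0,0,0,0]}' 0
```

```text
time: 48.0
tool_pos: [507.2, -320.7, 43.8]
tcp_rot: [-3.099, -0.04, -1.461]
contact_force: [0.1, 0.9, -0.2]
grip_width: 91.6
```

```bash
python3 -m handwheel '{"translation":[[-0.034,0.02,-0.05],[0,0,-0.06],[0,0,-0.06],[0,0,-0.05],[0,0,-0.02],[0,0,0],[0,0,-0.01],[0,0,0]],"twist":[0,0,0,0,0,0,0,0]}' 0
```

```text
time: 49.0
tool_pos: [501.8, -317.5, 3.9]
tcp_rot: [-3.099, -0.04, -1.461]
contact_force: [-0.5, 0.3, 0.3]
grip_width: 91.6
```

```bash
python3 -m handwheel '{"translation":[[0,0,-0.02],[0,0,0],[0,0,0],[0,0,0],[0,0,0],[0,0,0],[0,0,0],[0,0,0]],"twist":[0,0,0,0,0,0,0,0]}' 255
```

```text
time: 50.0
tool_pos: [502.1, -317.7, 1.2]
tcp_rot: [-3.098, -0.041, -1.462]
contact_force: [1.3, -0.8, -0.4]
grip_width: 49.8
```

```bash
python3 -m handwheel '{"translation":[[0,0,0.05],[0,0,0.1],[0,0,0.15],[0,0,0.15],[0,0,0.15],[0,0,0.15],[0,0,0.05],[0,0,0]],"twist":[0,0,0,0,0,0,0,0]}' 255; python3 -m handwheel '{"translation":[[0,0.15,0],[0.02,0.25,0],[0.03,0.3,0],[0.05,0.3,0],[0.05,0.3,0],[0.05,0.3,0],[0.05,0.25,0],[0.05,0.15,0]],"twist":[0,0,0,0,0,0,0,0]}' 255
```

```text
time: 51.0
tool_pos: [502.2, -317.8, 131.1]
tcp_rot: [-3.095, -0.044, -1.462]
contact_force: [0.1, 0.2, -1.2]
grip_width: 49.4
time: 52.0
tool_pos: [539.5, -0.3, 123.5]
tcp_rot: [-3.109, -0.035, -1.462]
contact_force: [-0.2, -0.7, -1.7]
grip_width: 49.8
```

```bash
python3 -m handwheel '{"translation":[[0.05,0.05,0],[0.035,0.033,0],[0,0,-0.05],[0,0,-0.05],[0,0,0],[0,0,0],[0,0,0],[0,0,0]],"twist":[0,0.003,0,0,0,0,0,0]}' 255; python3 - <<'E'
from h import *
c=snap('wrist','w13')
E
```

```text
time: 53.0
tool_pos: [550.5, 12.5, 105.4]
tcp_rot: [-3.114, -0.034, -1.457]
contact_force: [-0.8, -0.1, -1.3]
grip_width: 49.5
```

View pics/w13.png

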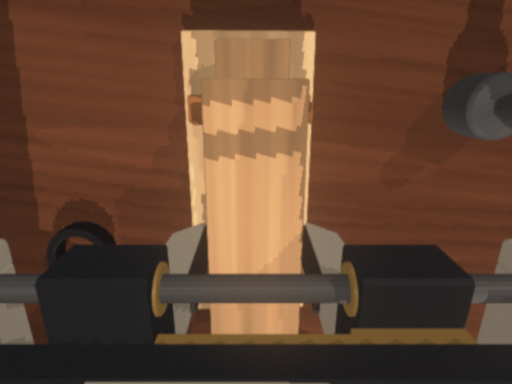

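```bash
python3 - <<'E'
from h import *
c=capture('wrist')
u=np.array([np.cos(.114),np.sin(.114)]);n=np.array([-u[1],u[0]])
for t,z,L in(('short',118,((202,80),(309,79),(208,225),(303,225))),('long',42,((215,39),(291,39))),('base',12,((182,32),(315,31)))):
  for p in L:
    p=ray(c,*p,z);d=p[:2]-[552.3,12.2];print(t,p.round(1),(u@d).round(1),(n@d).round(1))
E
```

```text
short [631.9  44.7 118. ] 82.7 23.2
short [637.8  -3.1 118. ] 83.2 -24.9
short [562.1  36.9 118. ] 12.5 23.4
short [566.9 -11.5 118. ] 11.8 -25.2
long [659.3  47.4  42. ] 110.3 22.8
long [665.1  -1.9  42. ] 110.4 -26.8
base [665.   74.4  12. ] 119.1 49.0
base [677.2 -22.4  12. ] 120.2 -48.6
```

```bash
python3 -m handwheel '{"translation":[[0.013,0.008,-0.05],[0,0,-0.07],[0,0,-0.07],[0,0,-0.05],[0,0,-0.02],[0,0,0],[0,0,0],[0,0,0]],"twist":[0,0,0,0,0,0,0,0]}' 255
```

```text
time: 54.1
tool_pos: [552.4, 14.1, 63.2]
tcp_rot: [-3.114, -0.034, -1.457]
contact_force: [-0.1, 0.7, -1.5]
grip_width: 49.9
```

```bash
python3 -m handwheel '{"translation":[[0,-0.008,-0.015],[0,0,0],[0,0,-0.012],[0,0,0],[0,0,-0.01],[0,0,0],[0,0,0],[0,0,0]],"twist":[0,0,0,0,0,0,0,0]}' 255
```

```text
time: 55.1
tool_pos: [552.8, 12.7, 58.0]
tcp_rot: [-3.113, -0.034, -1.457]
contact_force: [-0.3, -0.0, -0.2]
grip_width: 49.5
```

```bash
python3 -m handwheel '{"translation":[[0,0,-0.006],[0,0,0],[0,0,0],[0,0,0],[0,0,0],[0,0,0],[0,0,0],[0,0,0]],"twist":[0,0,0,0,0,0,0,0]}' 255;  python3 -m handwheel '{"translation":[[0,0,0],[0,0,0],[0,0,0],[0,0,0],[0,0,0.05],[0,0,0.15],[0,0,0.2],[0,0,0.2]],"twist":[0,0,0,0,0,0,0,0]}' 0;python3 -m handwheel '{"translation":[[-0.1,-0.2,0.1],[-0.1,-0.25,0.1],[-0.1,-0.25,0.1],[-0.1,-0.25,0.1],[0,-0.2,0],[0,0,0],[0,0,0],[0,0,0]],"twist":[0,0,0,0,0,0,0,0]}' 0;python3 - <<'E'
from h import *
c=snap('wrist','w14')
t=snap('top','t14')
a=cv2.resize(t['img'][110:220,220:300],None,fx=7,fy=5.4); cv2.imwrite('pics/t14.png',a[:,:,::-1])
s=snap('scene','s14')
a=cv2.resize(s['img'][170:260,160:300],None,fx=5,fy=5); cv2.imwrite('pics/s14.png',a[:,:,::-1])
E
```

```text
time: 56.1
tool_pos: [552.8, 12.7, 57.4]
tcp_rot: [-3.113, -0.035, -1.457]
contact_force: [-0.6, -0.2, 1.6]
grip_width: 49.5
time: 57.1
tool_pos: [551.2, 12.9, 148.5]
tcp_rot: [-3.118, -0.033, -1.457]
contact_force: [0.2, 0.8, -0.6]
grip_width: 91.9
time: 58.1
tool_pos: [490.7, -162.8, 217.6]
tcp_rot: [-3.107, -0.037, -1.454]
contact_force: [-0.3, 0.3, -0.4]
grip_width: 92.1
```

View pics/w14.png

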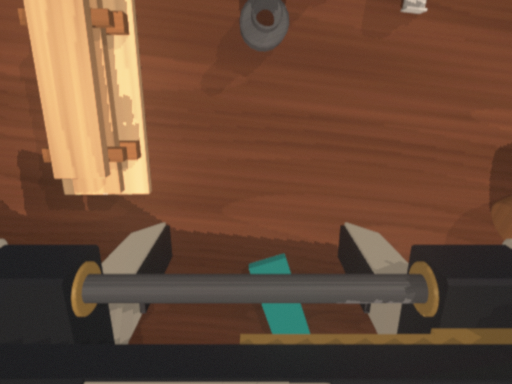

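View pics/t14.png

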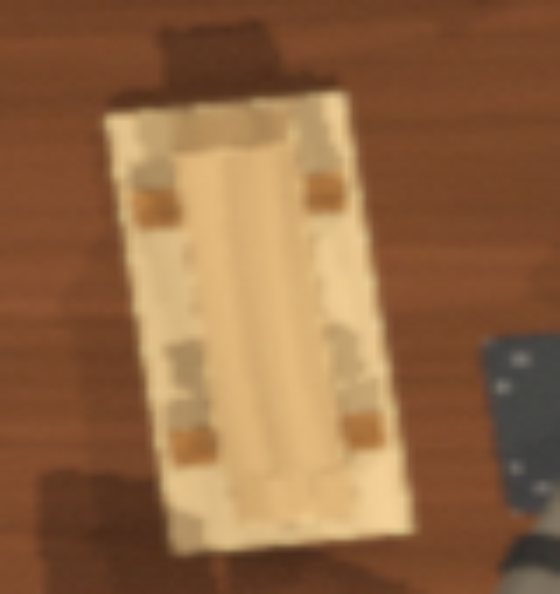

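View pics/s14.png

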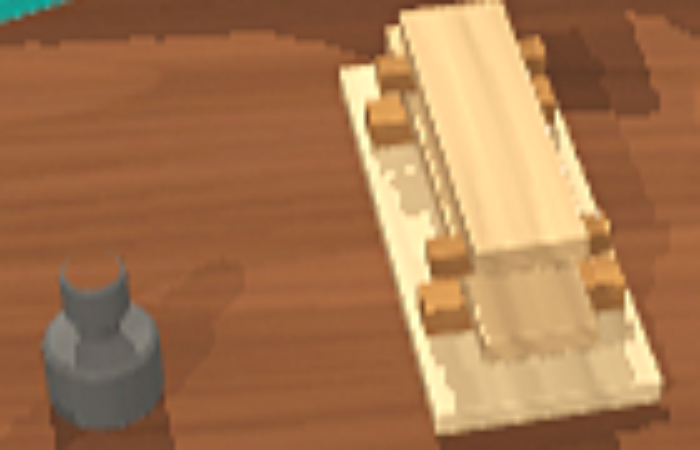

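```bash
python3 - <<'E'
from h import *
c=capture('wrist');t=capture('top');s=capture('scene')
u=np.array([np.cos(.114),np.sin(.114)]);n=np.array([-u[1],u[0]])
P=[ray(t,220+p[0]/7,110+p[1]/5.4,70) for p in((175,158),(293,146),(215,478),(345,470))]
for p in P:
    d=p[:2]-[552.3,12.2];print(p.round(1),(u@d).round(1),(n@d).round(1))
print('c',np.mean(P,0).round(1))
for cam,cc in(('wrist',c),('top',t),('scene',s)):
    for l in('weight','short_board','stick_1','bearer_a','base'): print(cam,l,find(cam,cc,l))
a=cv2.resize(c['img'][0:60,225:305],None,fx=8,fy=8,interpolation=cv2.INTER_CUBIC); cv2.imwrite('pics/w14z.png',a[:,:,::-1])
a=cv2.resize(t['img'][120:160,297:337],None,fx=14,fy=14,interpolation=cv2.INTER_CUBIC); cv2.imwrite('pics/t14z.png',a[:,:,::-1])
E
```

```text
[629.6  43.8  70. ] 80.4 22.6
[635.5  -3.6  70. ] 80.9 -25.1
[463.3  28.4  70. ] -86.6 26.3
[467.1 -23.2  70. ] -88.7 -25.4
c [548.9  11.4  70. ]
wrist weight [(0.9, [636.0, -165.0, -6.0])]
wrist short_board [(0.95, [551.0, 7.0, 53.0]), (0.88, [283.0, -233.0, 0.0])]
wrist stick_1 []
wrist bearer_a []
wrist base []
top weight [(0.56, [639.0, -162.0, -3.0]), (0.52, [718.0, -233.0, -3.0])]
top short_board [(0.98, [281.0, -236.0, -3.0]), (0.66, [555.0, 13.0, 52.0])]
top stick_1 [(0.46, [487.0, 6.0, 42.0]), (0.39, [615.0, 18.0, 43.0])]
top bearer_a [(0.56, [613.0, 23.0, 14.0]), (0.52, [489.0, 0.0, 13.0])]
top base [(0.93, [552.0, 12.0, -1.0])]
scene weight [(0.76, [638.0, -157.0, 2.0]), (0.73, [722.0, -233.0, 1.0]), (0.59, [487.0, 10.0, 9.0])]
scene short_board [(0.92, [277.0, -237.0, -4.0]), (0.72, [554.0, 15.0, 56.0])]
scene stick_1 [(0.59, [619.0, 18.0, 40.0]), (0.44, [488.0, 8.0, 46.0])]
scene bearer_a [(0.64, [483.0, 6.0, 10.0]), (0.57, [614.0, 20.0, 8.0])]
scene base [(0.81, [552.0, 14.0, -2.0])]
```

View pics/w14z.png

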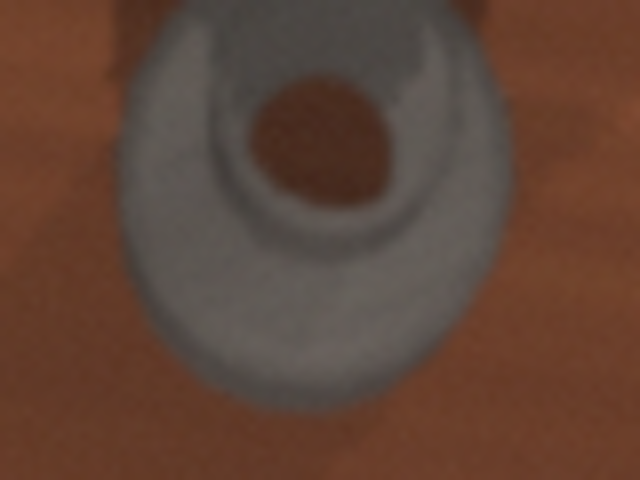

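View pics/t14z.png

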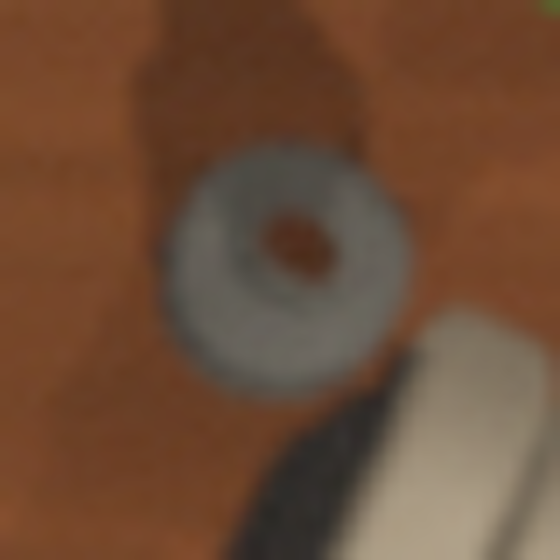

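```bash
python3 - <<'E'
from h import *
t=capture('top');c=capture('wrist')
for z in(17,35): print(z,ray(t,317.6,139.4,z).round(1))
print('hole', ray(t,297+300/14,120+245/14,72).round(1))
print('wrist hole',ray(c,225+320/8,143/8,72).round(1),'disc bottom',ray(c,225+315/8,405/8,0).round(1),'sides',ray(c,225+120/8,150/8,35).round(1),ray(c,225+515/8,150/8,35).round(1))
E
```

```text
17 [ 636.5 -165.8   17. ]
35 [ 633.5 -163.7   35. ]
hole [ 632.6 -161.6   72. ]
wrist hole [ 633.4 -163.3   72. ] disc bottom [ 615.6 -169.8    0. ] sides [ 637.3 -140.7   35. ] [ 643.3 -188.9   35. ]
```

```bash
python3 -m handwheel '{"translation":[[0.1,0,0],[0.15,0,0],[0.15,0,0],[0.15,0,0],[0.15,0,0],[0.15,-0.01,0],[0.1,0,0],[0,0,0]],"twist":[0,0,0,0,0,0,0,0]}' 0;python3 -m handwheel '{"translation":[[0,0,-0.08],[0,0,-0.1],[0,0,-0.1],[0,0,-0.1],[0,0,-0.1],[0,0,-0.05],[0,0,0],[0,0,0]],"twist":[0,0,0,0,0,0,0,0]}' 0; python3 - <<'E'
from h import *
c=snap('wrist','w15')
s=snap('scene','s15')
a=cv2.resize(s['img'][150:280,100:260],None,fx=4.5,fy=4.5); cv2.imwrite('pics/s15.png',a[:,:,::-1])
print(find('wrist',c,'weight'),find('scene',s,'weight'))
E
```

```text
time: 60.25
tool_pos: [637.2, -165.2, 216.9]
tcp_rot: [-3.108, -0.037, -1.456]
contact_force: [0.4, -0.5, -0.2]
grip_width: 91.9
time: 61.25
tool_pos: [634.6, -165.1, 130.7]
tcp_rot: [-3.111, -0.036, -1.456]
contact_force: [0.3, -0.5, 0.2]
grip_width: 91.7
[(0.96, [720.0, -234.0, -2.0]), (0.8, [636.0, -161.0, -5.0])] [(0.9, [718.0, -232.0, 2.0]), (0.57, [635.0, -160.0, 2.0])]
```

View pics/w15.png

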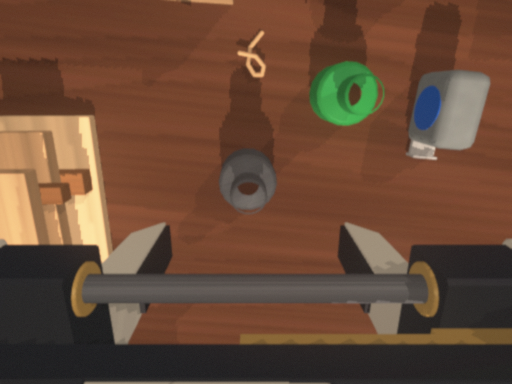

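View pics/s15.png

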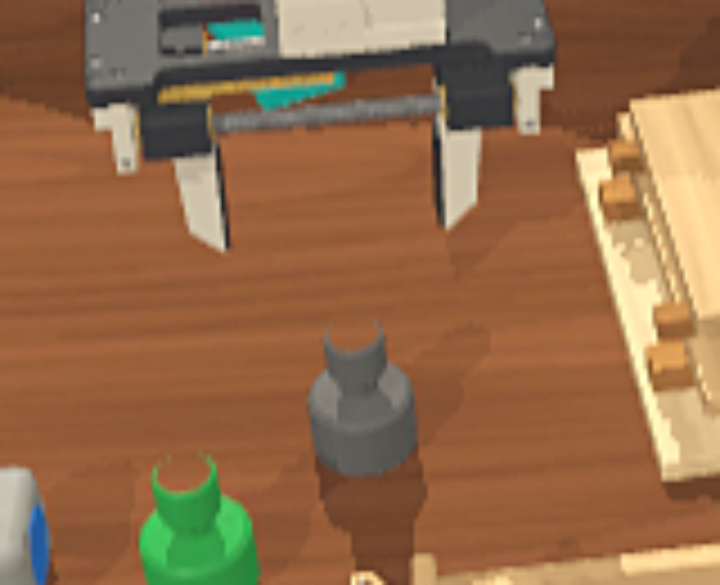

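```bash
python3 - <<'E'
from h import *
c=capture('wrist')
print('hole',ray(c,248,187,72).round(1),ray(c,248,187,50).round(1))
print('sides35',ray(c,219,180,35).round(1),ray(c,275,180,35).round(1),'far35',ray(c,247,150,35).round(1),'near0',ray(c,247,213,0).round(1),'near72',ray(c,247,211,72).round(1))
E
```

```text
hole [ 647.1 -162.2   72. ] [ 640.6 -163.3   50. ]
sides35 [ 639.7 -139.2   35. ] [ 644.6 -186.    35. ] far35 [ 667.5 -159.8   35. ] near0 [ 599.2 -167.6    0. ] near72 [ 628.5 -163.4   72. ]
```

```bash
python3 - <<'E'
from h import *
t=capture('top');s=capture('scene')
print('far',ray(t,317.6,130.2,35).round(1),'near',ray(t,317.6,148.5,0).round(1), ray(t,317.6,148.5,35).round(1))
# scene: body bottom front edge
print('scene front bottom',ray(s,100+362/4.5,150+472/4.5,0).round(1), 'L/R z17',ray(s,100+311/4.5,150+430/4.5,17).round(1),ray(s,100+416/4.5,150+430/4.5,17).round(1))
E
```

```text
far [ 660.2 -164.1   35. ] near [ 612.3 -167.5    0. ] [ 607.1 -163.3   35. ]
scene front bottom [ 658.  -162.4    0. ] L/R z17 [ 644.7 -185.3   17. ] [ 649.2 -135.7   17. ]
```

```bash
python3 -m handwheel '{"translation":[[0.035,0.013,-0.08],[0,0,-0.1],[0,0,-0.1],[0,0,-0.1],[0,0,-0.1],[0,0,-0.08],[0,0,0],[0,0,0]],"twist":[0,0,0,0,0,0,0,0]}' 0;python3 - <<'E'
from h import *
c=snap('wrist','w16')
s=snap('scene','s16')
a=cv2.resize(s['img'][150:280,100:260],None,fx=4.5,fy=4.5); cv2.imwrite('pics/s16.png',a[:,:,::-1])
E
```

```text
time: 62.6
tool_pos: [639.0, -162.6, 38.9]
tcp_rot: [-3.114, -0.035, -1.456]
contact_force: [-0.1, 0.3, 0.7]
grip_width: 91.8
```

View pics/w16.png

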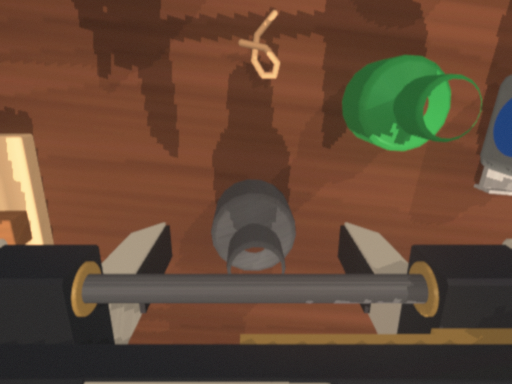

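View pics/s16.png

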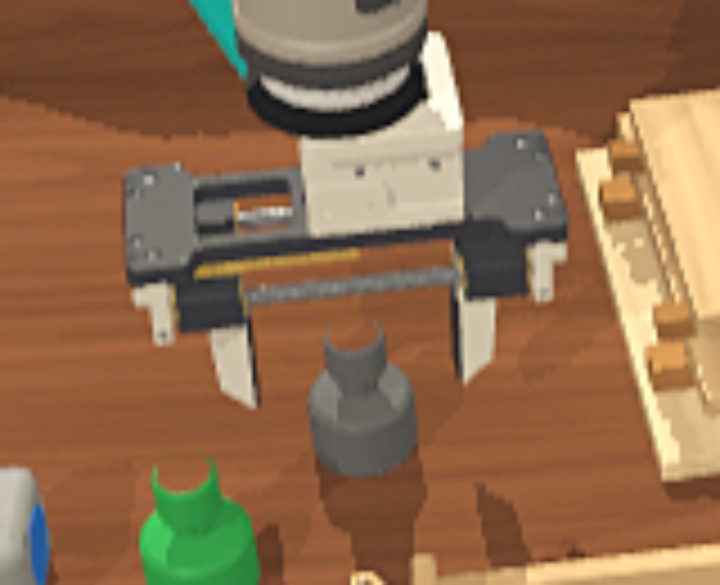

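```bash
python3 -m handwheel '{"translation":[[0,0,-0.01],[0,0,0],[0,0,0],[0,0,0],[0,0,0],[0,0,0],[0,0,0],[0,0,0]],"twist":[0,0,0,0,0,0,0,0]}' 255;python3 -m handwheel '{"translation":[[0,0,0.02],[0,0,0.05],[0,0,0.1],[0,0,0.15],[0,0,0.15],[0,0,0.1],[0,0,0],[0,0,0]],"twist":[0,0,0,0,0,0,0,0]}' 255
```

```text
time: 63.7
tool_pos: [639.7, -162.6, 39.0]
tcp_rot: [-3.112, -0.036, -1.456]
contact_force: [-0.8, -0.3, 0.2]
grip_width: 27.2
time: 64.7
tool_pos: [637.0, -161.8, 126.9]
tcp_rot: [-3.117, -0.033, -1.456]
contact_force: [-0.6, 1.0, -6.0]
grip_width: 27.0
```

```bash
python3 -m handwheel '{"translation":[[0,0,0.1],[0,0,0.1],[0,0,0.05],[-0.05,0.1,0],[-0.08,0.15,0],[-0.08,0.15,0],[-0.08,0.15,0],[-0.05,0.1,0]],"twist":[0,0,0,0,0,0,0,0]}' 255;python3 -m handwheel '{"translation":[[-0.08,0.15,0],[-0.08,0.15,0],[-0.05,0.1,0],[-0.05,0.05,0],[0,0,0],[0,0,0],[0,0,0],[0,0,0]],"twist":[0,0,0,0,0,0,0,0]}' 255;python3 - <<'E'
from h import *
c=snap('wrist','w17')
s=snap('scene','s17')
a=cv2.resize(s['img'][110:260,160:320],None,fx=4,fy=4); cv2.imwrite('pics/s17.png',a[:,:,::-1])
E
```

```text
time: 65.7
tool_pos: [580.9, -58.2, 164.5]
tcp_rot: [-3.122, -0.03, -1.457]
contact_force: [0.5, 0.0, -6.0]
grip_width: 27.4
time: 66.7
tool_pos: [540.1, 12.1, 164.7]
tcp_rot: [-3.12, -0.031, -1.457]
contact_force: [-0.2, -0.4, -6.0]
grip_width: 27.2
```

View pics/w17.png

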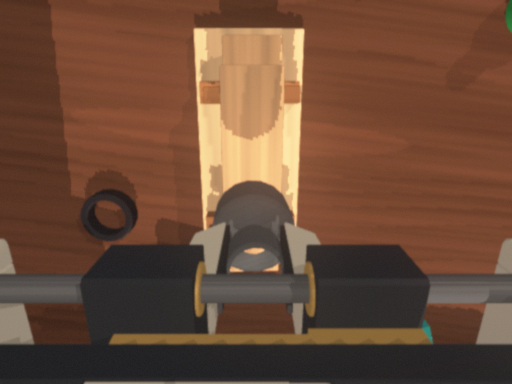

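View pics/s17.png

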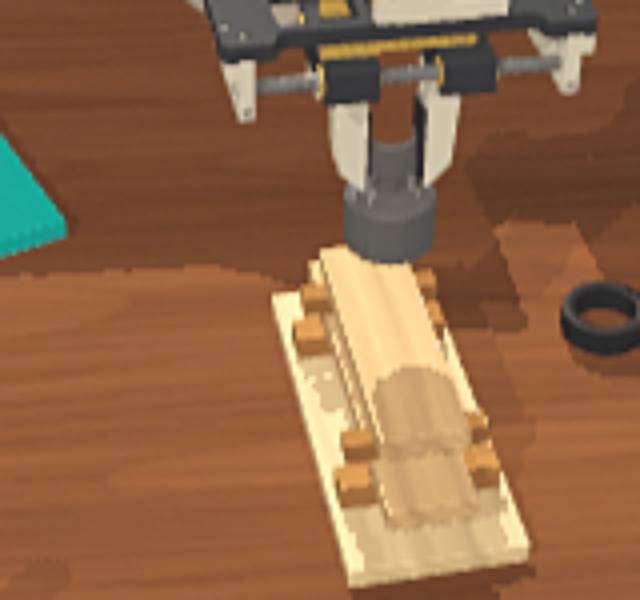

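```bash
python3 - <<'E'
from h import *
c=capture('wrist');o=get_obs()['tool_pos'];print(o)
zb=o[2]-38.7
f=ray(c,253,181,zb+35);l=ray(c,213,215,zb+35);r=ray(c,293,215,zb+35);print('far',f.round(1),'sides',l.round(1),r.round(1))
E=[ray(c,*p,70) for p in((221,65.5),(282,65.5))];print(np.round(E,1)); m=np.mean(E,0)[:2]; print('short centre',m-85*np.array([np.cos(.114),np.sin(.114)]))
E=[ray(c,*p,42) for p in((222,35),(280,35))];m=np.mean(E,0)[:2]; print('long centre',m-110*np.array([np.cos(.114),np.sin(.114)]))
E=[ray(c,*p,12) for p in((194,29),(303,29))];m=np.mean(E,0)[:2]; print('base centre',m-120*np.array([np.cos(.114),np.sin(.114)]))
E
```

```text
[539.91253786  12.36453392 164.6420555 ]
far [572.6  15.5 160.9] sides [550.6  35.5 160.9] [555.1  -9.1 160.9]
[[634.2  44.4  70. ]
 [639.6  -1.5  70. ]]
short centre [552.44347625  11.78191416]
long centre [552.64283203  11.53575584]
base centre [551.72813272  12.88341368]
```

```bash
python3 -m handwheel '{"translation":[[0.05,0,0],[0.045,0,-0.05],[0,0,-0.08],[0,0,-0.08],[0,0,-0.06],[0,0,-0.02],[0,0,0],[0,0,0]],"twist":[0,0,0,0,0,0,0,0]}' 255
```

```text
time: 67.85
tool_pos: [554.8, 12.4, 117.0]
tcp_rot: [-3.122, -0.03, -1.456]
contact_force: [-0.1, 0.3, -5.8]
grip_width: 26.8
```

```bash
python3 -m handwheel '{"translation":[[-0.005,-0.003,-0.02],[0,0,0],[0,0,-0.015],[0,0,0],[0,0,-0.01],[0,0,0],[0,0,0],[0,0,0]],"twist":[0,0,0,0,0,0,0,0]}' 255; python3 - <<'E'
from h import *
s=snap('scene','s18')
a=cv2.resize(s['img'][110:260,160:320],None,fx=4,fy=4); cv2.imwrite('pics/s18.png',a[:,:,::-1])
E
```

```text
time: 68.85
tool_pos: [554.5, 11.9, 110.8]
tcp_rot: [-3.12, -0.031, -1.456]
contact_force: [0.4, -0.3, -5.4]
grip_width: 27.2
```

View pics/s18.png

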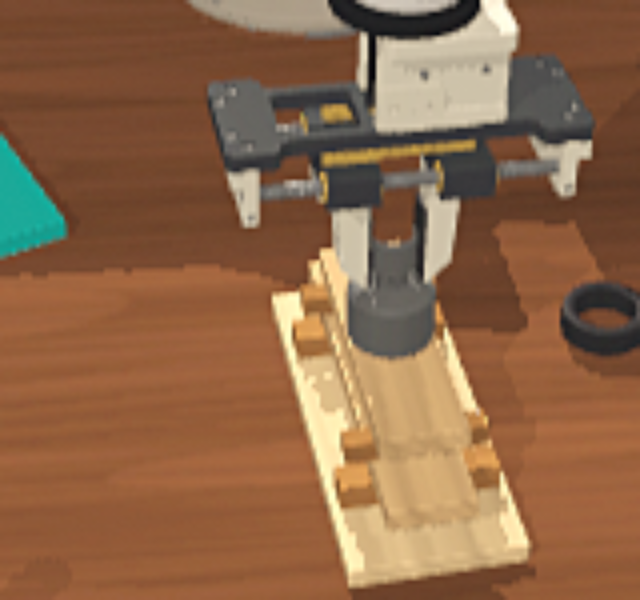

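```bash
python3 - <<'E'
from h import *
s=capture('scene')
print(ray(s,160+393/4,110+354/4,72).round(1), 'L,R',ray(s,160+349/4,110+330/4,80).round(1),ray(s,160+436/4,110+330/4,80).round(1))
print('short board front end',ray(s,160+380/4,110+441/4,70).round(1),ray(s,160+468/4,110+432/4,70).round(1))
E
python3 -m handwheel '{"translation":[[0,0,-0.01],[0,0,0],[0,0,0],[0,0,-0.007],[0,0,0],[0,0,0],[0,0,0],[0,0,0]],"twist":[0,0,0,0,0,0,0,0]}' 255
```

```text
[571.6  13.1  72. ] L,R [558.3 -10.2  80. ] [562.6  37.9  80. ]
short board front end [638.9  -0.9  70. ] [636.   46.2  70. ]
time: 69.95
tool_pos: [554.8, 11.8, 109.0]
tcp_rot: [-3.119, -0.031, -1.456]
contact_force: [-1.4, 0.3, -3.4]
grip_width: 27.1
```

```bash
python3 -m handwheel '{"translation":[[0,0,0.03],[0.018,0.002,0],[0,0,0],[0,0,-0.02],[0,0,0],[0,0,0],[0,0,-0.01],[0,0,0]],"twist":[0,0,0,0,0,0,0,0]}' 255;python3 -m handwheel '{"translation":[[0,0,-0.008],[0,0,0],[0,0,0],[0,0,-0.004],[0,0,0],[0,0,0],[0,0,0],[0,0,0]],"twist":[0,0,0,0,0,0,0,0]}' 255
```

```text
time: 70.95
tool_pos: [557.7, 12.1, 109.2]
tcp_rot: [-3.119, -0.031, -1.456]
contact_force: [0.5, 0.3, -5.7]
grip_width: 26.9
time: 71.95
tool_pos: [557.9, 12.1, 109.0]
tcp_rot: [-3.118, -0.032, -1.456]
contact_force: [-2.3, 0.7, 0.7]
grip_width: 26.7
```

Contact: the load has dropped from −5.7 N to +0.7 N. I'll release and back off.

```bash
python3 -m handwheel '{"translation":[[0,0,0],[0,0,0],[0,0,0],[0,0,0],[0,0,0],[0,0,0],[0,0,0.03],[0,0,0.1]],"twist":[0,0,0,0,0,0,0,0]}' 0;python3 -m handwheel '{"translation":[[0,0,0.2],[0,0,0.2],[0,0,0.2],[-0.3,-0.2,0],[-0.3,-0.2,0],[-0.1,-0.3,0],[0,-0.3,0],[0,0,0]],"twist":[0,0,0,0,0,0,0,0]}' 0;python3 - <<'E'
from h import *
c=snap('wrist','w19')
t=snap('top','t19')
a=cv2.resize(t['img'][110:220,220:300],None,fx=7,fy=5.4); cv2.imwrite('pics/t19.png',a[:,:,::-1])
s=snap('scene','s19')
a=cv2.resize(s['img'][110:260,160:320],None,fx=4,fy=4); cv2.imwrite('pics/s19.png',a[:,:,::-1])
for cam,cc in(('wrist',c),('top',t),('scene',s)):
    for l in('weight','short_board','stick_1','tape_roll','sanding_block'): print(cam,l,find(cam,cc,l))
E
```

```text
time: 72.95
tool_pos: [559.0, 11.9, 129.0]
tcp_rot: [-3.116, -0.032, -1.456]
contact_force: [0.8, -0.3, 0.8]
grip_width: 91.9
time: 73.95
tool_pos: [452.9, -141.8, 233.3]
tcp_rot: [-3.101, -0.038, -1.455]
contact_force: [-0.5, 0.3, 0.9]
grip_width: 91.7
wrist weight [(0.76, [558.0, 13.0, 67.0])]
wrist short_board [(0.81, [282.0, -233.0, -4.0])]
wrist stick_1 []
wrist tape_roll []
wrist sanding_block []
top weight [(0.8, [555.0, 10.0, 72.0]), (0.61, [725.0, -232.0, -5.0]), (0.28, [717.0, 282.0, 3.0])]
top short_board [(0.77, [281.0, -235.0, -2.0])]
top stick_1 [(0.63, [471.0, 152.0, -3.0]), (0.56, [485.0, 6.0, 44.0]), (0.44, [614.0, 19.0, 44.0])]
top tape_roll [(0.62, [472.0, 152.0, 0.0])]
top sanding_block [(0.59, [719.0, 283.0, 5.0])]
scene weight [(0.73, [558.0, 14.0, 68.0]), (0.64, [719.0, -232.0, 2.0])]
scene short_board [(0.78, [553.0, 15.0, 58.0]), (0.72, [278.0, -238.0, -5.0])]
scene stick_1 [(0.6, [491.0, 9.0, 44.0]), (0.46, [619.0, 21.0, 41.0])]
scene tape_roll [(0.54, [471.0, 155.0, 0.0])]
scene sanding_block [(0.67, [714.0, 281.0, -1.0])]
```

View pics/t19.png

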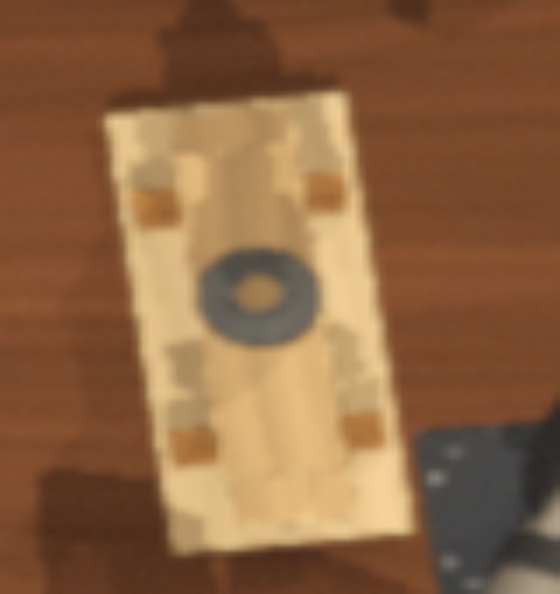

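View pics/s19.png

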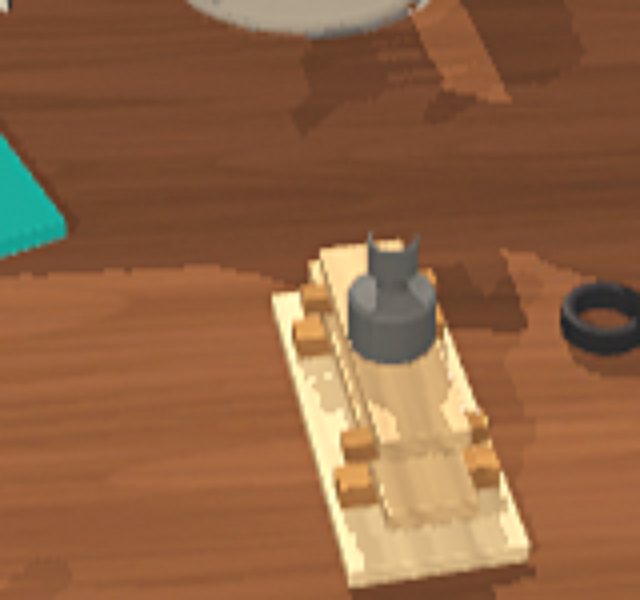

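View pics/w19.png

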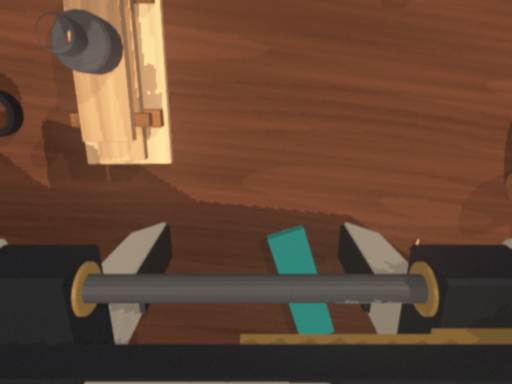

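```bash
python3 - <<'E'
from h import *
t=capture('top');s=capture('scene')
g=lambda x,y,z:ray(t,220+x/7,110+y/5.4,z).round(1)
print('weight near70',g(264,347,70),'far105',g(258,249,105),'L/R 105',g(198,298,105),g(320,298,105))
print('board ends70',g(232,152,70),g(280,474,70))
print('scene: weight front70',ray(s,160+393/4,110+361/4,70).round(1),'board front',ray(s,160+424/4,110+441/4,70).round(1),'board rear',ray(s,160+362/4,110+244/4,70).round(1))
E
```

```text
weight near70 [530.8   8.6  70. ] far105 [577.2  10.2 105. ] L/R 105 [552.5  33.6 105. ] [552.2 -13.7 105. ]
board ends70 [632.6  20.9  70. ] [465.2   2.6  70. ]
scene: weight front70 [575.2  12.7  70. ] board front [640.9  22.2  70. ] board rear [467.4   5.6  70. ]
```

```bash
python3 -c "
from h import *
print(close_job(), get_obs()['time'])"
```

```text
the job is handed in; nothing more can be done
the job is handed in; nothing more can be done
```

The stack is built and the job is handed in, at about 75 s of the 128 s allowed; handing in reports no verdict. It has the long board on the bearers, a stick above each bearer, the short board on the sticks, and the steel weight standing knob up on top.

**Last checks**
- **Boards:** both were centred to within about 3–4 mm of the drying board's centre.
- **Sticks:** the top-camera edge measurement put both within about 3 mm of their bearers. The final network reports were within about 5 mm.
- **Weight:** it stands upright. The cameras disagree on its offset along the short board. The top view gives about +5 mm, the scene view about −4 mm, and the networks about +4 mm. All are inside the 12 mm limit.
- **Tape roll and sanding block:** both were where they started, to within the measuring error.

**What went wrong on the way**
- **First grasp missed:** my first attempt on the long board closed above it. With the fingers shut, they touched the board top with the TCP reading about 10 mm. That puts the fingertips about 4 mm above the reported TCP height, not 22 mm below it as specified. I used that measured offset for all later grasps, and they held.
- **Tool tilt:** the tool drifted by up to about 0.05 rad during the moves, and I had no way to command it back. The boards and weight still settled flat when released.

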